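# Ratchet the slack foot nut of the bolt-down meat mincer snug

## Task

One foot nut of the meat mincer has worked loose: take the ratchet ring spanner from the rubber mat, set its ring fully down over that nut and swing the handle back and forth, letting the ratchet slip on each return and keeping the ring on the nut, until the nut is snug on its washer, at about 0.65 N m. Go by the feel of the pull and do not overtighten. Then lift the spanner off and lay it flat on the mat again, without touching the nut with the fingers, leaning on the mincer or shifting the other things on the counter.

Things in the scene. Friction and masses are not known exactly. Their poses are not given: they have to be found in the camera images.
- spanner: Steel ratchet ring spanner, 0.42 to 0.56 kg, lying flat: round ring head 47 mm across, 13 mm thick; straight handle 18 mm wide, 9 mm thick; open jaw 40 mm wide, 13 mm thick, ends 197 mm from the ring's centre. Origin: ring's centre on its underside; +x points from handle to ring, so the handle runs along -x (bare from -36 to -153 mm); z up. Handle's underside 2 mm, top 11 mm above the ring's.
- ring (a point): Ring's centre on its underside, axes as the spanner. In the ring turns a dark gear with a through hexagon hole 25 mm across flats. Handle swung clockwise from above: drives the gear. Counter-clockwise: slips, 15 degrees a tooth, little drag (under 0.1 N m). How the hexagon stands is not measured; off the nut it turns with the handle, and it drops on within about 5 degrees of the nut's hexagon.
- grip (a point): Where to hold the spanner's handle: on its centre line at mid thickness, 100 mm from the ring's centre, 6.5 mm above the ring's underside; axes as the spanner, whose balance point is 65 mm from the ring's centre. Held here, 0.65 N m on the nut is a pull of 6.5 N square to the handle (count in any twist the wrist feels about the vertical).
- mincer: Hand mincer bolted down (cannot move), 290 mm high: base 150 x 150 mm, four ears with nuts at (+-105, +-52) mm, tops 12 mm above the counter; drum along y, 110 mm across, axis 150 mm up, mouth to +y, crank to -y; hopper pan on top (x -64 to +72, y -130 to +70 mm). Origin: base centre at counter height; its -x side faces the robot. The slack nut is on the ear at x -105, y +52 mm.
- washer (a point): Centre of the top of the slack nut's steel washer (31 mm across, 14.5 mm above the counter), on which the nut has to bear; z up. The ring rests on it when fully down. The stud, 16 mm thick, ends 22 mm above it.
- nut: Slack brass hexagon lock nut with blue insert: 24 mm across flats (a corner along its x), 12 mm high, top 2.5 mm chamfered. Origin: centre of its underside; z up. Clockwise from above tightens, 4 mm a turn. It starts 1.4 to 3.4 rad short of bearing on the washer (how far is unknown), runs against a steady 0.25 N m from the insert and stays where it is left.
- mat: Grey-black rubber mat fixed to the counter, 300 x 130 x 3 mm, on which the spanner lies. Origin: centre of its underside; x along its length.
- bowl: glass mixing bowl, 180 mm across, 80 mm high; origin at the centre of its foot. Leave alone.
- plate: blue melamine plate, 200 mm across, 18 mm high; origin at the centre of its foot. Leave alone.
- whisk: whisk with red silicone handle, 276 mm long, lying along its x; origin near its middle, at counter height. Leave alone.
- canister: closed aluminium canister with lever-clamp lid, 115 mm across, 153 mm high; origin at the centre of its foot. Leave alone.
- pusher: standing wooden meat pusher, 52 mm across at most, 193 mm high; origin at the centre of its foot. Leave alone.
- disc: spare steel mincer plate, 82 mm across, 9 mm thick, lying flat; origin at the centre of its underside. Leave alone.
- nut_top (a point): Centre of the nut's top face, 12 mm above its underside. Once the nut bears on the washer the torque steps to 0.40 N m and, as the rubber under the ear winds up, climbs by 0.45 N m per rad: snug from 0.50 N m (0.22 rad past bearing), overtightened at 0.85 N m (1 rad). These are felt while turning; right after a stop it is about 0.2 N m less.

How it is judged:
By the outcome, as a careful person would: the job done as asked, in the order asked, and still so for the second after the job is handed in, with the robot touching nothing.
It also fails if it takes over 72 s, if anything falls off the work surface, if the arm or the gripper's body presses on something with over 40 N, if the wrist force passes 120 N, or if a joint passes its speed limit or range.

## Robot

A 6-joint arm with a two-finger parallel gripper is mounted at the origin on the work surface. World frame = base frame: x ahead of the robot, y to its left, z up, the work surface at z = 0. Lengths are in mm, angles in rad, forces in N, time in s.
With the tool pointing down it reaches from about 375 to 900 mm from the base axis. Payload 3.1 kg.
Tool frame: the origin (TCP) lies midway between the tips of the shut fingers; the grasp point (between the pads) lies 19 mm behind it; z points along the fingers, y is the line along which they close (so a half turn about z gives the same grasp; the last joint's range is limited). The gripper opens to 85 mm and grips with 20 to 120 N. Pads are 22 mm wide; open, the fingers measure 114 mm over their backs; the gripper's body (76 mm by 85 mm) begins 54 mm behind the grasp point. The pads swing forward as they close: fully open they stand 13 mm farther back than shut.
Start: joints at [-1.294, 0.527, 1.433, -0, 1.181, -0.178], TCP at [274.57, -561.434, 196.21] pointing down, gripper open.
Joint ranges: [-3.08, 3.08], [-0.75, 2.2], [0.22, 2.44], [-1.43, 4.57], [0, 2.65], [-2.85, 2.85]. Speed limits (rad/s): [2.79, 2.79, 3.14, 3.14, 3.14, 3.14].

## Interface

Orientations are given as a rotation vector (axis times angle).
In Python, from station import bot gives the robot as it stands.
- The arm moves only by the shell command python3 -m creep 'ROWS' [OPENING] [FORCE]. ROWS is a JSON object of lists of equal length, an entry for each row: "travel": the shift along the tool's x, y, z in mm, a list of three; "twist": the turn, a rotation vector about the tool's x, y, z in degrees, a list of three. In form: {"travel": [[dx, dy, dz], ...], "twist": [[rx, ry, rz], ...]}. A call has 1 to 8 rows; each row is the pose to reach, as a shift and turn from the pose commanded when the call began, along the tool's axes at that moment; what a row does not reach only later rows make up. A row lasts 1/10 s, in which the tool goes at most 50 mm and 8.59 degrees, less where a joint would pass 70% of its speed; a pose out of reach is approached as far as the arm can. A call with a gripper value outside its range is refused whole. OPENING is the finger opening in mm, from 0 to 85.4, set as the call begins (- or left out, the last holds). The fingers move at their own pace and stop on an object; FORCE is the grip in N (left out, the last holds). Time passes only in rows, so rows that repeat a pose let the fingers close. It gives the time, the measured TCP pose, the force, the opening and the grip force at its end, in the units of the state.
- bot.get_state(): the state, without advancing time (a new reading comes with each control period).
- bot.capture(name): name is "scene" or "side" or "wrist"; returns a dict with "frame" (400x640x3 uint8, red, green, blue), "vertical_fov" (degrees; the focal length in pixels is half the picture's height over the tangent of half this angle, whatever the lens; pixels are square), "cx", "cy" (the principal point, pixels), "rvec" (rotation vector, rad) and "tvec" (3), from world to camera coordinates, as OpenCV has them; the wrist camera has in their place "mount" (4x4, takes a point from camera to tool coordinates, whose origin is the TCP and whose axes are the flange's). Camera axes: x right, y down, z forward; pixel columns grow to the right and rows downward; lengths in mm; the calibration is good to about 2 mm. A picture is of the moment at which its call begins: read the wrist's pose just before it. There is no depth.
- bot.close_job(): hands the job in; it is judged then, once.
The state is a dict: "time_s": time; "qpos": joint angles; "qd": joint speeds; "joint_torque": joint torques, N m; "tcp_pos": TCP position; "ee_rot": TCP orientation; "force": force on the tool from outside, world axes, zero at the start; "ft_torque": the same for the moment, N m; "gripper_width": finger opening in mm; "grasp_force": force on a finger pad.
Only numpy, scipy, OpenCV 4.12 (cv2) and the standard library are available. Lean on these libraries where they do the work, as an engineer would, in place of code of your own. Each camera call takes 0.05 s, during which the arm holds its last target. There are 200 camera calls.

## Working session

There is one attempt and no reset: what is moved stays moved. The work goes in short steps, Python scripts to look and compute and a shell command to move; the robot and the scene stay as the last step left them, time stands still between calls to the robot, and variables do not carry over. Pictures are saved under pics/ and viewed, at most 10 in all, crops included, and the job is handed in when it is done.

```bash
ls; mkdir -p pics; python3 - <<'E'
from station import bot
import cv2,numpy as np
s=bot.get_state(); print(s)
ims=[]
for n in("scene","side"):
    c=bot.capture(n); print(n,c["vertical_fov"],c["cx"],c["cy"],c["rvec"],c["tvec"])
    cv2.imwrite(f"pics/{n}0.png",c["frame"][:,:,::-1])
    import pickle; pickle.dump(c,open(f"{n}0.pkl","wb"))
c=bot.capture("wrist"); c["s"]=s; pickle.dump(c,open("wrist0.pkl","wb")); cv2.imwrite("pics/wrist0.png",c["frame"][:,:,::-1]); print(c["mount"],c["vertical_fov"])
E
```

```text
pics
{'time_s': 0.0, 'qpos': array([-1.29451935e+00,  5.28440816e-01,  1.43390621e+00,  1.23141366e-06,
        1.18136631e+00, -1.78515078e-01]), 'qd': array([ 0.00018576,  0.0005407 , -0.00096775,  0.00026672,  0.00072089,
       -0.00030328]), 'joint_torque': array([-3.54888307e-04, -4.42355347e+01, -1.78024864e+01, -1.00816301e-04,
        8.47014278e-03,  1.96116241e-05]), 'tcp_pos': array([ 274.34919391, -560.69819401,  195.2480111 ]), 'ee_rot': array([-3.05865430e+00, -7.07766657e-01,  1.60870351e-04]), 'force': array([ 0.76461839, -0.36057529, -0.02263299]), 'ft_torque': array([0.02125255, 0.03700189, 0.07767645]), 'grasp_force': 0.0, 'gripper_width': 85.08808614585266}
scene 57.92380442169845 322.08138034448535 199.16770574784988 [ 0.50208969  2.89771784 -0.8336966 ] [ 533.6858264  -125.43475794 1178.61550901]
side 44.71845693590981 317.15839144945227 200.31025335231362 [ 0.53472544 -2.62783085  1.27666443] [ 533.38677845  185.86842233 1240.84826825]
[[ 1.62867009e-04 -9.64544113e-01 -2.63921630e-01  6.53958595e+01]
 [ 9.99999904e-01  2.64527272e-04 -3.49653910e-04 -4.61317213e-01]
 [ 4.07071090e-04 -2.63921548e-01  9.64544064e-01 -1.80232752e+02]
 [ 0.00000000e+00  0.00000000e+00  0.00000000e+00  1.00000000e+00]] 65.54971925992133
```

View pics/scene0.png

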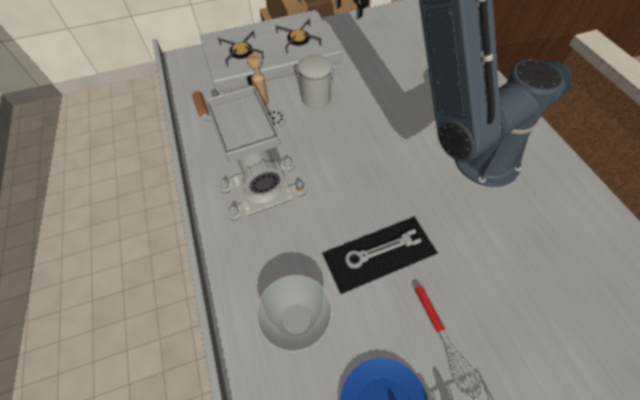

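View pics/side0.png

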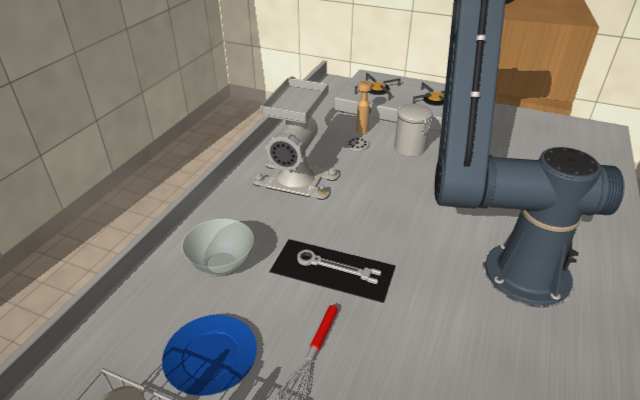

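View pics/wrist0.png

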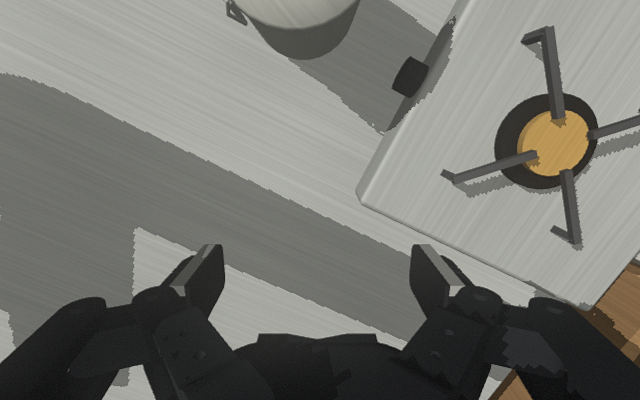

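The scene view shows the ring at about (356,259), the jaw at (412,238) and the brass nut at (299,186). In the side view the ring is at (307,258), the jaw at (375,275) and the nut at (321,191). The wrist view shows only the stove and the canister.

```bash
cat > h.py <<'E'
import numpy as np,cv2,pickle
from scipy.spatial.transform import Rotation as R
def cam(c):
    f=c["frame"].shape[0]/2/np.tan(np.radians(c["vertical_fov"])/2)
    if "mount" in c:
        s=c["s"]; T=np.eye(4);T[:3,:3]=R.from_rotvec(s["ee_rot"]).as_matrix();T[:3,3]=s["tcp_pos"]
        M=T@np.array(c["mount"]); return f,M[:3,:3],M[:3,3]
    Rm=R.from_rotvec(np.ravel(c["rvec"])).as_matrix(); return f,Rm.T,-Rm.T@np.ravel(c["tvec"])
def ray(c,uv):
    f,A,o=cam(c); d=A@np.array([(uv[0]-c["cx"])/f,(uv[1]-c["cy"])/f,1]); return o,d/np.linalg.norm(d)
def onz(c,uv,z):
    o,d=ray(c,uv); return o+d*(z-o[2])/d[2]
def proj(c,p):
    f,A,o=cam(c); q=A.T@(np.array(p)-o); return np.array([c["cx"]+f*q[0]/q[2],c["cy"]+f*q[1]/q[2]])
def tri(a,ua,b,ub):
    o1,d1=ray(a,ua);o2,d2=ray(b,ub); t=np.linalg.lstsq(np.c_[d1,-d2],o2-o1,rcond=None)[0]
    p,q=o1+t[0]*d1,o2+t[1]*d2; return (p+q)/2,np.linalg.norm(p-q)
def shot(bot,name,pic=None):
    s=bot.get_state(); c=bot.capture(name); c["s"]=s
    if pic: cv2.imwrite(f"pics/{pic}.png",c["frame"][:,:,::-1]); pickle.dump(c,open(pic+".pkl","wb"))
    return c
E
python3 - <<'E'
from h import *
P=lambda n:pickle.load(open(n+"0.pkl","rb"))
S,D=P("scene"),P("side")
print(cam(S)[2],cam(D)[2],cam(P("wrist"))[2])
for nm,a,b in(("ring",(356,259),(307,258)),("jaw",(412,238),(375,275)),("nut",(299,186),(321,191))):
    print(nm,*tri(S,a,D,b),onz(S,a,15),onz(D,b,15))
res={}
for n,c,box in(("scene",S,(310,205,450,300)),("side",D,(260,230,405,305))):
    x0,y0,x1,y1=box; g=cv2.cvtColor(c["frame"],cv2.COLOR_RGB2GRAY); m=np.zeros_like(g); m[y0:y1,x0:x1]=(g[y0:y1,x0:x1]<60)
    cs,_=cv2.findContours(m,cv2.RETR_EXTERNAL,2); k=max(cs,key=cv2.contourArea); 
    q=cv2.approxPolyDP(k,6,True)[:,0]; W=np.array([onz(c,p,3) for p in q]); print(n,"mat",q.tolist(),W.round(1).tolist())
    f=np.zeros_like(g);cv2.fillPoly(f,[k],1); f=cv2.erode(f,np.ones((5,5)))
    b=((g>100)&(f>0)).astype(np.uint8); ys,xs=np.nonzero(b); print(len(xs))
    w=np.array([onz(c,(x,y),14)[:2] for x,y in zip(xs,ys)]); mu=w.mean(0); U=np.linalg.svd(w-mu,full_matrices=0)[2][0]; t=(w-mu)@U
    print(mu,U,np.degrees(np.arctan2(U[1],U[0])),t.min(),t.max(), mu+U*t.min(),mu+U*t.max())
E
```

```text
[739.17085073 513.77715015 937.73581103] [ 158.34349607 1000.8550056   912.12364605] [ 332.99915802 -531.92479953  375.50601964]
ring [531.41222539 179.25333174  11.43716469] 1.4652014915742282 [531.70925582 179.92746922  15.        ] [530.25748862 183.27138377  15.        ]
jaw [353.35256205 168.68074669   7.62388853] 7.728983004712964 [359.40759366 174.60454419  15.        ] [349.9194473  171.25406177  15.        ]
nut [ 606.8246889  -100.01321696   14.71525209] 4.56516671130051 [ 605.41838148 -102.09002253   15.        ] [607.37145401 -96.74476209  15.        ]
scene mat [[413, 217], [323, 253], [341, 292], [436, 252]] [[320.3, 109.7, 3.0], [608.8, 128.0, 3.0], [601.4, 248.1, 3.0], [311.4, 231.5, 3.0]]
608
[451.56832862 175.67424657] [0.99933926 0.03634609] 2.0829365271701428 -112.86162272668159 107.6601292448145 [338.7812778 171.5721675] [559.15732278 179.58727167]
side mat [[270, 270], [383, 301], [394, 265], [288, 240]] [[604.8, 248.8, 3.0], [309.3, 233.3, 3.0], [317.9, 107.4, 3.0], [611.1, 129.4, 3.0]]
602
[442.62485121 179.13453372] [-0.99898558 -0.0450312 ] -177.41902961831465 -116.92345428931318 103.65253886636704 [559.42969614 184.39973695] [339.07745944 174.46693572]
```

```bash
python3 -m creep '{"travel":[[40,-30,-5],[80,-60,-10],[120,-90,-15],[160,-120,-20],[200,-150,-20],[240,-180,-20],[280,-210,-20],[320,-240,-20]],"twist":[[0,0,3],[0,0,6],[0,0,9],[0,0,12],[0,0,15],[0,0,18],[0,0,21],[0,0,23]]}'; python3 - <<'E'
from h import *
from station import bot
c=shot(bot,"wrist","w1"); print(c["s"]["time_s"],c["s"]["tcp_pos"],c["s"]["ee_rot"],c["s"]["qpos"])
print(proj(c,(607,-100,25)))
E
```

```text
time_s: 0.95
tcp_pos: [456.6, -204.2, 216.2]
ee_rot: [-3.141, -0.08, -0.0]
force: [0.6, 0.1, 0.4]
gripper_width: 85.4
grasp_force: 0.0
0.95 [ 456.64150092 -204.20365412  216.19201141] [-3.14051919e+00 -8.04820604e-02 -7.35553662e-05] [-6.44318450e-01  3.33836696e-01  1.71580923e+00  7.01854642e-05
  1.09193633e+00  8.75202770e-01]
[227.31330832  24.77520715]
```

View pics/w1.png

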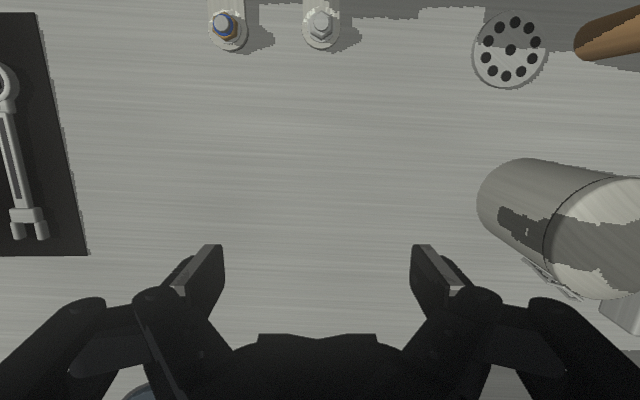

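The slack nut with its blue insert is at (224,28) in the wrist view, and the tight nut on the next ear is at (321,27). Next I'll take a closer view of it.

```bash
python3 -m creep '{"travel":[[12,-38,0],[25,-76,0],[38,-114,0],[51,-152,0],[51,-152,0]],"twist":[[0,0,0],[0,0,0],[0,0,0],[0,0,0],[0,0,0]]}'; python3 - <<'E'
from h import *
from station import bot
c=shot(bot,"wrist","w2"); print(c["s"]["tcp_pos"],c["s"]["ee_rot"])
u=proj(c,(607,-100,25)).astype(int); print(u)
x,y=np.clip(u-[50,40],0,None); cv2.imwrite("pics/w2c.png",cv2.resize(c["frame"][y:y+80,x:x+100,::-1],None,fx=7,fy=7,interpolation=cv2.INTER_CUBIC)); print(x,y)
w1=pickle.load(open("w1.pkl","rb"))
cv2.imwrite("pics/w1c.png",cv2.resize(w1["frame"][0:80,180:280,::-1],None,fx=7,fy=7,interpolation=cv2.INTER_CUBIC))
E
```

```text
time_s: 1.5
tcp_pos: [499.1, -47.5, 216.0]
ee_rot: [-3.138, -0.093, 0.001]
force: [0.4, -0.1, 0.1]
gripper_width: 85.5
grasp_force: 0.0
[499.12126911 -47.53812791 216.03126693] [-3.13838876e+00 -9.28250604e-02  5.18215545e-04]
[369  75]
319 35
```

View pics/w2c.png

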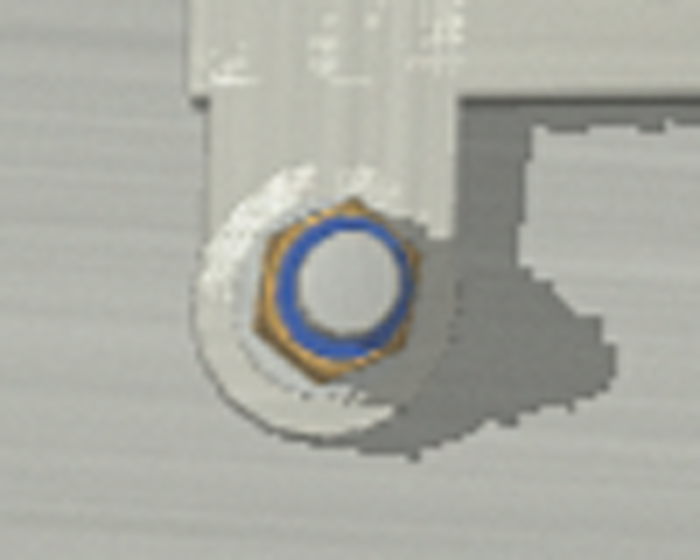

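View pics/w1c.png

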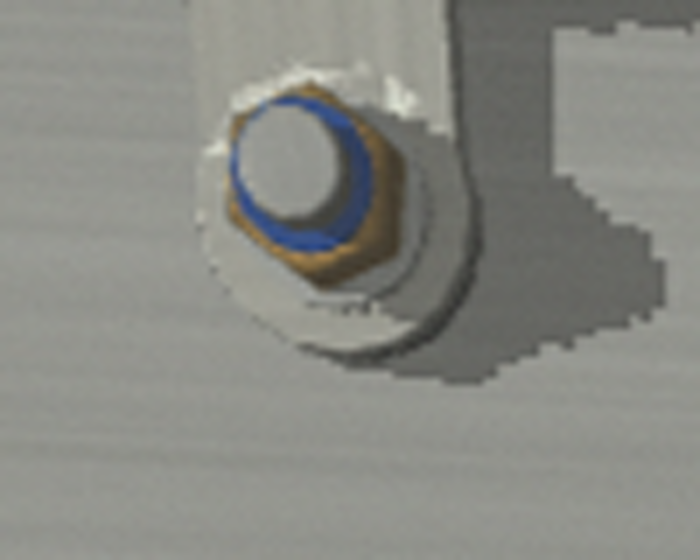

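Crop w2c shows the nut's hexagon clearly: centre about (337,291) in the crop, corners at (352,200), (418,255), (405,345), (322,380), (258,330) and (265,235), and the stud's end at (348,285). In w1c the stud's end is at (287,160).

```bash
python3 - <<'E'
from h import *
w1,w2=[pickle.load(open(n+".pkl","rb")) for n in("w1","w2")]
p1=lambda u:((u[0]+.5)/7-.5+180,(u[1]+.5)/7-.5)
p2=lambda u:((u[0]+.5)/7-.5+319,(u[1]+.5)/7-.5+35)
print("stud top",tri(w1,p1((287,160)),w2,p2((348,285))))
cor=[(352,200),(418,255),(405,345),(322,380),(258,330),(265,235)]
for n,a,b in(("near corner",(324,290),(322,380)),("left",(232,210),(258,330))): print(n,tri(w1,p1(a),w2,p2(b)))
for z in(26,28):
    W=np.array([onz(w2,p2(u),z)[:2] for u in cor]); m=W.mean(0); d=W-m
    print(z,m,np.linalg.norm(d,axis=1).round(1),(np.degrees(np.arctan2(d[:,1],d[:,0]))).round(1),(np.degrees(np.arctan2(d[:,1],d[:,0]))%60).round(1))
print("stud@36.5",onz(w2,p2((348,285)),36.5),onz(w1,p1((287,160)),36.5))
# ear edges direction in w2
for a,b in(((208,100),(212,230)),((458,100),(456,230))):
    A=onz(w2,p2(a),12);B=onz(w2,p2(b),12);print(A,B,np.degrees(np.arctan2(*(A-B)[[1,0]])))
# mincer yaw: two nut stud tops in w1
g=[(219,24),(319,22)]
print(onz(w1,(321,19),33),)
E
```

```text
stud top (array([605.53765927, -96.63245416,  38.29158026]), np.float64(0.512129139501599))
near corner (array([592.34894681, -96.50610517,  19.25141942]), np.float64(0.6726298934960109))
left (array([599.92859204, -84.7595036 ,  27.76153349]), np.float64(2.021191000823554))
26 [605.64758147 -96.65090352] [13.6 13.8 13.9 13.5 13.6 14.4] [  -4.4  -63.5 -122.1  175.8  118.6   57.8] [55.6 56.5 57.9 55.8 58.6 57.8]
28 [605.42478004 -96.3669785 ] [13.6 13.7 13.8 13.4 13.6 14.3] [  -4.4  -63.5 -122.1  175.8  118.6   57.8] [55.6 56.5 57.9 55.8 58.6 57.8]
stud@36.5 [605.49374612 -96.82253578  36.5       ] [606.21053445 -96.16682998  36.5       ]
[634.90994519 -74.88095733  12.        ] [615.40609283 -77.22441493  12.        ] 6.851447584562809
[ 637.29414815 -115.30671329   12.        ] [ 617.77174912 -117.25957697   12.        ] 5.7124057203410405
[ 615.67427318 -200.44578441   33.        ]
```

The nut is at (605.6, -96.6) with a corner at a yaw of about -3° (mod 60). Its circumradius and stud height match the text. Now the spanner.

```bash
python3 -m creep '{"travel":[[-10,-40,0],[-20,-80,0],[-30,-120,0],[-30,-140,0],[-30,-140,0]],"twist":[[0,0,0],[0,0,0],[0,0,0],[0,0,0],[0,0,0]]}'; python3 -c "
from h import *
from station import bot
c=shot(bot,'wrist','w3')"
python3 -m creep '{"travel":[[0,-40,0],[0,-75,0],[0,-90,0],[0,-90,0]],"twist":[[0,0,0],[0,0,0],[0,0,0],[0,0,0]]}'; python3 - <<'E'
from h import *
from station import bot
c=shot(bot,"wrist","w4"); ims=[]
for n in("w3","w4"):
    c=pickle.load(open(n+".pkl","rb")); print(n,c["s"]["tcp_pos"],c["s"]["ee_rot"],proj(c,(531,180,15)),proj(c,(345,172,15)))
c4=cv2.resize(c["frame"][:,:,::-1],(480,300)); 
u=proj(c,(531,180,15)).astype(int);
crops=[]
for n in("w3","w4"):
    c=pickle.load(open(n+".pkl","rb")); x,y=np.clip(proj(c,(531,180,15)).astype(int)-[40,40],0,None); print(n,x,y)
    crops.append(cv2.resize(c["frame"][y:y+80,x:x+80,::-1],(400,400),interpolation=cv2.INTER_CUBIC))
pl=[cv2.resize(pickle.load(open(n+".pkl","rb"))["frame"][:320,:,::-1],(400,200)) for n in("w3","w4")]
cv2.imwrite("pics/w34.png",np.vstack([np.hstack(crops),np.hstack(pl)]))
E
```

```text
time_s: 2.05
tcp_pos: [460.8, 87.3, 216.2]
ee_rot: [-3.14, -0.088, 0.001]
force: [0.7, -0.2, 0.6]
gripper_width: 85.3
grasp_force: 0.0
time_s: 2.5
tcp_pos: [457.5, 176.1, 216.1]
ee_rot: [3.14, 0.085, 0.001]
force: [0.6, 0.3, 0.5]
gripper_width: 85.3
grasp_force: 0.0
w3 [460.84787024  87.32121964 216.1930929 ] [-3.14033227e+00 -8.75251724e-02  6.41771366e-04] [241.4333746  102.81440049] [248.58026375 248.50957559]
w4 [457.50074901 176.09287105 216.10158238] [3.14001622e+00 8.51554177e-02 6.17630150e-04] [316.79214527 104.38990976] [315.19871313 249.80587253]
w3 201 62
w4 276 64
```

View pics/w34.png

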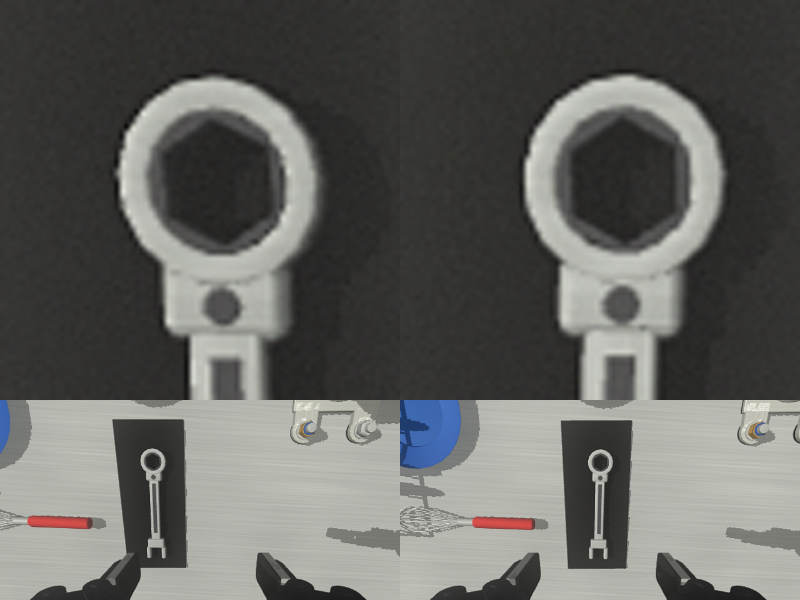

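In w4 the ring's centre is at crop (224,173), so pixel (320.4,98.2). In w3 it is at pixel (244.1,96.8). The hexagon's corners point up and down the handle, with its flats left and right. Now I'll fit it in numbers.

```bash
cat > sp.py <<'E'
from h import *
def spanner(c,guess,ztop=16):
    """ring circle centre px (outer contour of ring top) and handle centreline in wrist view"""
    g=cv2.cvtColor(c["frame"],cv2.COLOR_RGB2GRAY); m=(g>100).astype(np.uint8)
    n,l,st,_=cv2.connectedComponentsWithStats(m)
    u=np.round(guess).astype(int); w=l[max(u[1]-25,0):u[1]+25,u[0]-25:u[0]+25]; k=np.bincount(w[w>0]).argmax()
    b=(l==k).astype(np.uint8); ct=max(cv2.findContours(b,0,1)[0],key=cv2.contourArea)[:,0].astype(float)
    P=ct; c0=np.array(guess,float)
    for _ in range(10):   # algebraic circle fit on the far half and sides
        q=P[(P[:,1]<c0[1]+8)&(np.hypot(*(P-c0).T)<28)]
        s=np.linalg.lstsq(np.c_[2*q,np.ones(len(q))],(q**2).sum(1),rcond=None)[0]; c0=s[:2]; r=np.sqrt(s[2]+c0@c0)
    return c0,r,b
E
python3 - <<'E'
from sp import *
C={}
for n,gs in(("w3",(244,97)),("w4",(320,98))):
    c=pickle.load(open(n+".pkl","rb")); c0,r,b=spanner(c,gs); C[n]=(c,c0)
    ctr=onz(c,c0,16); print(n,c0,r,ctr,"diam",2*r*np.linalg.norm(onz(c,c0+[1,0],16)-ctr))
    # handle midpoints
    H=[]
    for v in range(int(c0[1]+r+14),int(c0[1]+r+65)):
        xs=np.nonzero(b[v])[0]
        if len(xs): 
            a,e=xs.min(),xs.max(); A=onz(c,((a+e)/2,v),14); H.append(A)
    H=np.array(H); p=np.polyfit(H[:,0],H[:,1],1); print("handle yaw",np.degrees(np.arctan(p[0])),"x",H[0,0],H[-1,0],"y at ring",np.polyval(p,ctr[0]),"at grip",np.polyval(p,ctr[0]-100))
    ys,xs=np.nonzero(b); j=np.argmax(ys); print("jaw end",onz(c,(xs[j],ys[j]),16))
print(tri(*C["w3"],*C["w4"]))
# hexagon: dark hole inside ring (gear face brighter)
c,c0=C["w4"]; 
g=cv2.cvtColor(c["frame"],cv2.COLOR_RGB2GRAY).astype(np.float32); 
big=cv2.resize(g,None,fx=8,fy=8,interpolation=cv2.INTER_CUBIC); cc=(c0+.5)*8-.5
pol=cv2.warpPolar(big,(120,72),tuple(cc),120,0)  # rows: angle(5deg) , cols: radius px/8
for i in range(72):
    a=i*5; row=pol[i]; print(a,int(np.argmax(row[40:]>58)+40),end="; ")
E
```

```text
w3 [243.88735432  97.08869651] 19.506336388060564 [537.56025212 176.85366056  16.        ] diam 45.5429760927268
handle yaw 1.9936477748798584 x 499.83785334241895 438.2653991315952 y at ring 176.73664593335462 at grip 173.25566918538595
jaw end [339.53570389 187.23638319  16.        ]
w4 [320.21492535  98.73494882] 19.469395710503665 [537.52286411 176.34944889  16.        ] diam 45.50624913848111
handle yaw 2.1911029682194667 x 499.2843513915545 437.53001815580603 y at ring 176.78547512990983 at grip 172.95941370537872
jaw end [340.23367521 155.94349244  16.        ]
(array([537.46769488, 176.36887134,  18.13857068]), np.float64(0.0567939280443096))
0 84; 5 84; 10 84; 15 86; 20 88; 25 91; 30 98; 35 101; 40 97; 45 97; 50 94; 55 95; 60 95; 65 96; 70 95; 75 100; 80 103; 85 107; 90 110; 95 103; 100 99; 105 97; 110 95; 115 94; 120 94; 125 95; 130 95; 135 98; 140 100; 145 100; 150 95; 155 91; 160 89; 165 86; 170 84; 175 83; 180 83; 185 86; 190 86; 195 87; 200 90; 205 92; 210 89; 215 86; 220 84; 225 81; 230 80; 235 80; 240 80; 245 81; 250 83; 255 84; 260 88; 265 92; 270 94; 275 90; 280 88; 285 84; 290 82; 295 81; 300 81; 305 82; 310 83; 315 84; 320 87; 325 90; 330 94; 335 91; 340 88; 345 86; 350 84; 355 83;
```

The spanner's ring is at (537.5, 176.6), yaw 2.1°, with the jaw end 197 mm away as it should be. Its hexagon corner lies about 1° off the handle line. Next comes the descent.

```bash
python3 -m creep '{"travel":[[-10,1,40],[-20,2,80],[-20,2,120],[-20,2,160],[-20,2,190],[-20,2,200],[-20,2,200]],"twist":[[0,0,0.5],[0,0,1],[0,0,1],[0,0,1],[0,0,1],[0,0,1],[0,0,1]]}' 40; python3 - <<'E'
from sp import *
from station import bot
c=shot(bot,"wrist","w5"); print(c["s"]["tcp_pos"],c["s"]["ee_rot"]); c0,r,b=spanner(c,proj(c,(537.5,176.6,16)));print(c0,r,proj(c,(537.5,176.6,16)),onz(c,c0,16))
cv2.imwrite("pics/w5.png",c["frame"][:,:,::-1])
E
```

```text
time_s: 3.25
tcp_pos: [436.7, 171.8, 15.2]
ee_rot: [3.141, 0.053, -0.004]
force: [-0.1, 0.2, 0.4]
gripper_width: 39.7
grasp_force: 0.0
[436.67387132 171.82426393  15.18946415] [ 3.14054721  0.0532945  -0.00443221]
[0. 0.] 0.0 [314.08418098  41.40888306] [551.25370944 337.08445401  16.        ]
```

View pics/w5.png

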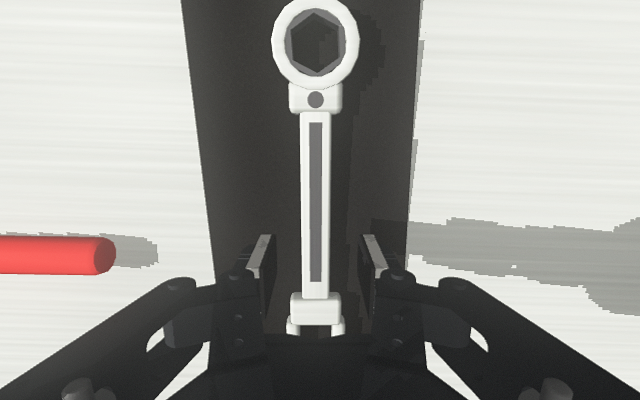

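The ring is at (315,41), exactly where predicted, and the handle runs between the open fingers. I'll go down and grip.

```bash
python3 -m creep '{"travel":[[0.5,-1,5],[0.5,-1,9.5],[0.5,-1,9.5]],"twist":[[0,0,0],[0,0,0],[0,0,0]]}' ; python3 -m creep '{"travel":[[0,0,0],[0,0,0],[0,0,0],[0,0,0],[0,0,0],[0,0,0]],"twist":[[0,0,0],[0,0,0],[0,0,0],[0,0,0],[0,0,0],[0,0,0]]}' 5 100
```

```text
time_s: 3.6
tcp_pos: [437.8, 174.5, 7.2]
ee_rot: [-3.141, -0.057, -0.002]
force: [-0.6, 0.0, -0.2]
gripper_width: 40.3
grasp_force: 0.0
time_s: 4.2
tcp_pos: [437.3, 174.4, 6.7]
ee_rot: [-3.141, -0.056, 0.0]
force: [0.5, 0.4, 0.5]
gripper_width: 5.3
grasp_force: 0.0
```

```bash
python3 - <<'E'
from sp import *
from station import bot
c=shot(bot,"wrist","w6");s=c["s"]; print(s["time_s"],s["tcp_pos"],s["gripper_width"],s["grasp_force"],s["force"])
E
```

```text
4.2 [437.31540925 174.40262889   6.70426791] 5.338356755821368 0.0 [0.52297042 0.37840472 0.53757737]
```

View pics/w6.png

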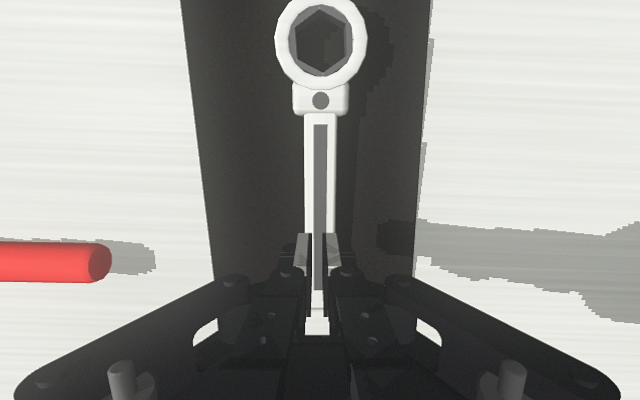

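The fingers shut to 5 mm above the handle: the pads at (304,250) and (332,250) overlap its edges, so they are too high. I'll open and go lower, feeling for the mat.

```bash
python3 -m creep '{"travel":[[0,0,0],[0,0,0],[0,0,0],[0,0,0]],"twist":[[0,0,0],[0,0,0],[0,0,0],[0,0,0]]}' 32; python3 -m creep '{"travel":[[0,0,1.5],[0,0,3],[0,0,3]],"twist":[[0,0,0],[0,0,0],[0,0,0]]}';python3 -m creep '{"travel":[[0,0,1],[0,0,2],[0,0,2]],"twist":[[0,0,0],[0,0,0],[0,0,0]]}'
```

```text
time_s: 4.65
tcp_pos: [437.3, 174.4, 6.7]
ee_rot: [-3.141, -0.056, 0.0]
force: [0.7, 0.5, -0.6]
gripper_width: 32.2
grasp_force: 0.0
time_s: 4.95
tcp_pos: [437.2, 174.4, 3.5]
ee_rot: [3.141, 0.056, -0.001]
force: [-0.3, -0.3, -0.2]
gripper_width: 31.9
grasp_force: 0.0
time_s: 5.25
tcp_pos: [437.3, 174.4, 1.6]
ee_rot: [3.141, 0.056, -0.0]
force: [-0.3, 0.8, -0.1]
gripper_width: 31.9
grasp_force: 0.0
```

```bash
for i in 1; do python3 -m creep '{"travel":[[0,0,1],[0,0,2],[0,0,2]],"twist":[[0,0,0],[0,0,0],[0,0,0]]}';done; python3 -m creep '{"travel":[[0,0,1],[0,0,2],[0,0,2]],"twist":[[0,0,0],[0,0,0],[0,0,0]]}' | grep -E "tcp|force"
```

```text
time_s: 5.55
tcp_pos: [437.3, 174.4, -0.4]
ee_rot: [3.141, 0.056, -0.0]
force: [0.3, -1.0, -0.1]
gripper_width: 32.0
grasp_force: 0.0
tcp_pos: [437.3, 174.4, -2.4]
force: [0.2, 0.1, 0.2]
grasp_force: 0.0
```

```bash
python3 -m creep '{"travel":[[0,0,1],[0,0,1],[0,0,1],[0,0,1],[0,0,1],[0,0,1],[0,0,1]],"twist":[[0,0,0],[0,0,0],[0,0,0],[0,0,0],[0,0,0],[0,0,0],[0,0,0]]}' 10 60; python3 - <<'E'
from sp import *
from station import bot
c=shot(bot,"wrist","w7");s=c["s"]; print(s["time_s"],s["tcp_pos"],s["gripper_width"],s["grasp_force"],s["force"])
E
```

```text
time_s: 6.55
tcp_pos: [437.3, 174.4, -3.3]
ee_rot: [-3.141, -0.056, 0.0]
force: [-0.2, -0.0, 0.4]
gripper_width: 9.7
grasp_force: 0.0
6.55 [437.34147677 174.37691679  -3.28406292] 9.707322442034156 0.0 [-0.20572823 -0.021746    0.3895882 ]
```

```bash
python3 - <<'E'
from sp import *
for n,w in(("w6",5.3),("w7",9.7),("w5",39.7)):
    c=pickle.load(open(n+".pkl","rb")); s=c["s"]; Rm=R.from_rotvec(s["ee_rot"]).as_matrix()
    print(n,s["tcp_pos"],s["qpos"])
    for z in(0,-5,-10,-19,-25,-35): print(z,[proj(c,s["tcp_pos"]+Rm@np.array([x,sg*w/2,z])).round(0).tolist() for x in(11,-11) for sg in(-1,1)])
c=pickle.load(open("w7.pkl","rb"));g=cv2.cvtColor(c["frame"],cv2.COLOR_RGB2GRAY)
for v in range(220,330,6): print(v,g[v,280:365:3].tolist())
E
```

```text
w6 [437.31540925 174.40262889   6.70426791] [1.41459283e-01 6.68326290e-01 1.95935275e+00 2.67439219e-05
 5.13992070e-01 1.67628115e+00]
0 [[312.0, 205.0], [321.0, 205.0], [312.0, 238.0], [321.0, 238.0]]
-5 [[312.0, 207.0], [321.0, 207.0], [312.0, 242.0], [321.0, 242.0]]
-10 [[312.0, 210.0], [321.0, 210.0], [312.0, 245.0], [321.0, 245.0]]
-19 [[312.0, 215.0], [321.0, 215.0], [312.0, 252.0], [321.0, 252.0]]
-25 [[312.0, 218.0], [322.0, 218.0], [312.0, 256.0], [321.0, 256.0]]
-35 [[311.0, 225.0], [322.0, 225.0], [311.0, 265.0], [322.0, 265.0]]
w7 [437.34147677 174.37691679  -3.28406292] [1.41400424e-01 6.89542879e-01 1.96252325e+00 1.38675244e-05
 4.89544339e-01 1.67629672e+00]
0 [[309.0, 205.0], [325.0, 205.0], [309.0, 238.0], [324.0, 238.0]]
-5 [[308.0, 207.0], [325.0, 207.0], [309.0, 242.0], [325.0, 242.0]]
-10 [[308.0, 210.0], [325.0, 210.0], [308.0, 245.0], [325.0, 245.0]]
-19 [[308.0, 215.0], [325.0, 215.0], [308.0, 252.0], [325.0, 252.0]]
-25 [[307.0, 218.0], [326.0, 218.0], [308.0, 256.0], [325.0, 256.0]]
-35 [[307.0, 225.0], [326.0, 225.0], [307.0, 265.0], [326.0, 265.0]]
w5 [
[... 2354 characters left out ...]
 46, 47, 43, 52, 49, 46, 47, 46, 47, 42, 45]
304 [46, 46, 48, 50, 44, 46, 45, 50, 33, 234, 236, 232, 232, 231, 231, 226, 238, 51, 45, 45, 44, 57, 50, 48, 46, 45, 43, 46, 43]
310 [44, 45, 48, 46, 45, 46, 43, 52, 59, 233, 235, 232, 232, 231, 231, 226, 237, 51, 61, 47, 45, 58, 48, 46, 47, 44, 44, 38, 44]
316 [44, 45, 45, 43, 44, 49, 39, 50, 99, 238, 237, 235, 235, 232, 232, 227, 234, 37, 114, 48, 45, 43, 46, 47, 48, 43, 46, 42, 46]
322 [46, 45, 48, 40, 40, 47, 153, 225, 225, 227, 228, 228, 228, 230, 229, 230, 230, 229, 236, 40, 44, 39, 52, 45, 44, 46, 45, 44, 41]
328 [44, 44, 45, 40, 43, 44, 170, 233, 232, 233, 232, 232, 230, 231, 230, 230, 228, 229, 234, 37, 43, 42, 52, 44, 45, 44, 43, 44, 45]
```

```bash
python3 - <<'E'
from sp import *
from station import bot
t=[]
for n,p in(("scene","s2"),("side","d2")):
    c=shot(bot,n,p); T=np.array(c["s"]["tcp_pos"])
    u=proj(c,T).astype(int); print(n,u,[proj(c,T+[0,0,k]).round(1).tolist() for k in(0,20,40)])
    x,y=u-[40,45]; print(x,y); t.append(cv2.resize(c["frame"][y:y+75,x:x+80,::-1],(400,375),interpolation=cv2.INTER_CUBIC))
    
cv2.imwrite("pics/m.png",np.hstack(t))
E
```

```text
scene [385 249] [[385.8, 249.2], [386.8, 246.3], [387.8, 243.2]]
345 204
side [341 270] [[341.5, 270.9], [341.8, 265.4], [342.1, 259.8]]
301 225
```

View pics/m.png

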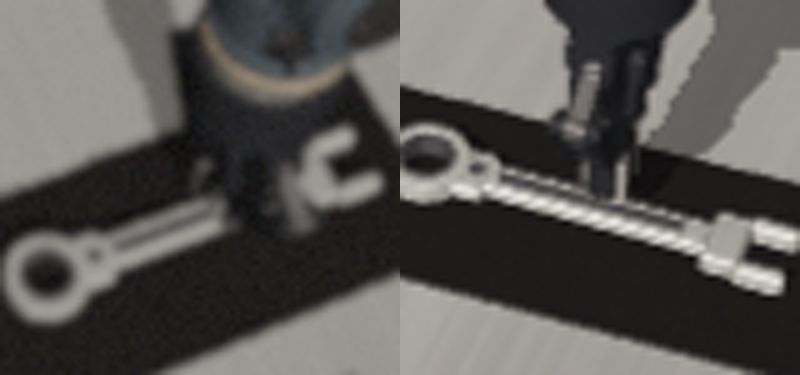

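The side view shows the fingertips ending about 20 mm above the nominal TCP (tip at pixel row 265, TCP at row 271), just over the handle. I'll go lower by feel.

```bash
python3 -m creep '{"travel":[[0,0,0],[0,0,0],[0,0,0],[0,0,0]],"twist":[[0,0,0],[0,0,0],[0,0,0],[0,0,0]]}' 32 | grep grip; python3 -m creep '{"travel":[[0,0,2],[0,0,4],[0,0,6],[0,0,6]],"twist":[[0,0,0],[0,0,0],[0,0,0],[0,0,0]]}'|grep -E "tcp|^force";python3 -m creep '{"travel":[[0,0,1],[0,0,2],[0,0,2]],"twist":[[0,0,0],[0,0,0],[0,0,0]]}'|grep -E "tcp|^force";python3 -m creep '{"travel":[[0,0,0],[0,0,0],[0,0,0],[0,0,0],[0,0,0]],"twist":[[0,0,0],[0,0,0],[0,0,0],[0,0,0],[0,0,0]]}' 10 60
```

```text
gripper_width: 32.2
tcp_pos: [437.1, 174.3, -9.6]
force: [0.2, 0.6, 0.3]
tcp_pos: [437.3, 174.4, -11.4]
force: [-0.9, 0.4, -0.2]
time_s: 8.3
tcp_pos: [437.4, 174.4, -11.3]
ee_rot: [-3.141, -0.056, -0.0]
force: [-0.8, -0.5, 0.3]
gripper_width: 9.9
grasp_force: 0.0
```

```bash
python3 -m creep '{"travel":[[0,0,0],[0,0,0],[0,0,0],[0,0,0]],"twist":[[0,0,0],[0,0,0],[0,0,0],[0,0,0]]}' 32 | grep grip; python3 -m creep '{"travel":[[0,0,1],[0,0,2],[0,0,3],[0,0,3]],"twist":[[0,0,0],[0,0,0],[0,0,0],[0,0,0]]}'|grep -E "tcp|^force";python3 -m creep '{"travel":[[0,0,1],[0,0,2],[0,0,2]],"twist":[[0,0,0],[0,0,0],[0,0,0]]}'|grep -E "tcp|^force";python3 -m creep '{"travel":[[0,0,0],[0,0,0],[0,0,0],[0,0,0],[0,0,0]],"twist":[[0,0,0],[0,0,0],[0,0,0],[0,0,0],[0,0,0]]}' 10 60;python3 - <<'E'
from sp import *
from station import bot
c=shot(bot,"wrist","w8"); d=shot(bot,"side","d8"); g=cv2.cvtColor(c["frame"],cv2.COLOR_RGB2GRAY)
for v in range(226,300,12): print(v,g[v,280:365:3].tolist())
a=pickle.load(open("d2.pkl","rb"))
for k in(a,d):
    g=cv2.cvtColor(k["frame"],cv2.COLOR_RGB2GRAY); print(proj(k,k["s"]["tcp_pos"]))
    for v in range(252,272): print(v,g[v,332:356].tolist())
E
```

```text
gripper_width: 32.1
tcp_pos: [437.2, 174.4, -14.5]
force: [-0.3, -0.5, -0.6]
tcp_pos: [437.3, 174.4, -16.4]
force: [0.1, -0.4, 0.1]
time_s: 9.9
tcp_pos: [437.4, 174.4, -16.3]
ee_rot: [-3.141, -0.057, -0.0]
force: [0.0, 0.7, -0.1]
gripper_width: 9.9
grasp_force: 0.0
226 [61, 58, 61, 61, 61, 62, 63, 57, 247, 236, 240, 149, 115, 114, 113, 111, 226, 234, 230, 114, 52, 53, 49, 50, 46, 49, 54, 57, 48]
238 [57, 57, 55, 56, 115, 122, 123, 126, 49, 153, 172, 102, 81, 83, 83, 82, 51, 74, 124, 122, 123, 60, 49, 52, 47, 49, 46, 47, 45]
250 [45, 48, 47, 93, 122, 119, 120, 84, 47, 151, 171, 101, 78, 82, 80, 81, 41, 46, 124, 109, 105, 108, 43, 45, 45, 44, 45, 45, 41]
262 [48, 44, 52, 122, 120, 110, 106, 43, 43, 231, 167, 99, 78, 80, 79, 79, 40, 48, 94, 122, 121, 120, 125, 46, 44, 42, 44, 44, 43]
274 [63, 52, 45, 45, 46, 48, 154, 49, 41, 226, 238, 144, 109, 111, 111, 110, 38, 50, 90, 74, 46, 43, 46, 52, 75, 65, 52, 39, 43]
286 [45, 47, 46, 46, 48, 46, 44, 53, 40, 231, 237, 158, 107, 110, 108, 106, 103, 48, 46, 43, 47, 43, 45, 42, 42, 40, 43, 39, 41]
298 [44, 44, 45, 49, 40, 43, 45, 52, 33, 235, 236,
[... 3720 characters left out ...]
 26, 26, 26]
266 [229, 228, 202, 184, 185, 160, 71, 38, 37, 41, 40, 54, 120, 143, 63, 80, 123, 157, 109, 79, 73, 75, 47, 27]
267 [177, 185, 206, 226, 231, 196, 123, 96, 73, 49, 38, 56, 113, 128, 51, 55, 69, 76, 103, 127, 142, 150, 100, 80]
268 [91, 154, 185, 177, 180, 186, 200, 194, 154, 115, 108, 111, 133, 146, 91, 89, 91, 85, 73, 69, 76, 88, 103, 143]
269 [29, 28, 29, 64, 112, 148, 174, 178, 187, 197, 210, 202, 172, 194, 181, 177, 162, 140, 108, 98, 88, 80, 73, 69]
270 [29, 28, 28, 28, 27, 27, 41, 87, 149, 183, 174, 177, 183, 205, 226, 231, 208, 183, 183, 182, 153, 125, 106, 96]
271 [29, 27, 28, 26, 27, 29, 28, 29, 27, 27, 48, 99, 155, 185, 176, 179, 186, 209, 228, 229, 201, 180, 183, 177]
```

Tip position re-measured, allowing for the near finger's offset: the tips are about 31 mm behind the nominal TCP and sit just over the handle top. I need about 9 mm more.

```bash
python3 -m creep '{"travel":[[0,0,0],[0,0,0],[0,0,0],[0,0,0]],"twist":[[0,0,0],[0,0,0],[0,0,0],[0,0,0]]}' 32 | grep grip; python3 -m creep '{"travel":[[0,0,2],[0,0,4],[0,0,4]],"twist":[[0,0,0],[0,0,0],[0,0,0]]}'|grep -E "tcp|^force";python3 -m creep '{"travel":[[0,0,1],[0,0,2],[0,0,2]],"twist":[[0,0,0],[0,0,0],[0,0,0]]}'|grep -E "tcp|^force";python3 -m creep '{"travel":[[0,0,0],[0,0,0],[0,0,0],[0,0,0],[0,0,0]],"twist":[[0,0,0],[0,0,0],[0,0,0],[0,0,0],[0,0,0]]}' 10 60
```

```text
gripper_width: 32.1
tcp_pos: [437.2, 174.4, -20.6]
force: [-0.6, -0.7, 0.2]
tcp_pos: [437.3, 174.4, -22.4]
force: [0.2, 0.1, 0.7]
time_s: 11.5
tcp_pos: [437.3, 174.3, -22.0]
ee_rot: [3.141, 0.056, 0.0]
force: [-0.3, -1.4, 4.8]
gripper_width: 13.5
grasp_force: 59.1
```

It contacts only the top bevel (13.5 mm). I'll go another 5 mm lower.

```bash
python3 -m creep '{"travel":[[0,0,0],[0,0,0],[0,0,0],[0,0,0]],"twist":[[0,0,0],[0,0,0],[0,0,0],[0,0,0]]}' 32 | grep grip; python3 -m creep '{"travel":[[0,0,1],[0,0,3],[0,0,3]],"twist":[[0,0,0],[0,0,0],[0,0,0]]}'|grep -E "tcp|^force";python3 -m creep '{"travel":[[0,0,1],[0,0,2],[0,0,2]],"twist":[[0,0,0],[0,0,0],[0,0,0]]}'|grep -E "tcp|^force";python3 -m creep '{"travel":[[0,0,0],[0,0,0],[0,0,0],[0,0,0],[0,0,0]],"twist":[[0,0,0],[0,0,0],[0,0,0],[0,0,0],[0,0,0]]}' 10 60
```

```text
gripper_width: 32.1
tcp_pos: [437.2, 174.4, -25.6]
force: [-0.1, -0.1, 0.2]
tcp_pos: [437.3, 174.4, -27.4]
force: [1.1, 0.5, 0.0]
time_s: 13.0
tcp_pos: [437.3, 174.3, -27.1]
ee_rot: [3.141, 0.056, 0.0]
force: [-0.5, -0.7, 3.8]
gripper_width: 15.6
grasp_force: 59.1
```

```bash
python3 -m creep '{"travel":[[0,0,0],[0,0,0],[0,0,0],[0,0,0]],"twist":[[0,0,0],[0,0,0],[0,0,0],[0,0,0]]}' 32 | grep grip; python3 -m creep '{"travel":[[0,0,1],[0,0,2],[0,0,2]],"twist":[[0,0,0],[0,0,0],[0,0,0]]}'|grep -E "tcp|^force";python3 -m creep '{"travel":[[0,0,1],[0,0,2],[0,0,2]],"twist":[[0,0,0],[0,0,0],[0,0,0]]}'|grep -E "tcp|^force";python3 -m creep '{"travel":[[0,0,0],[0,0,0],[0,0,0],[0,0,0],[0,0,0]],"twist":[[0,0,0],[0,0,0],[0,0,0],[0,0,0],[0,0,0]]}' 10 60
```

```text
gripper_width: 32.1
tcp_pos: [437.2, 174.4, -29.5]
force: [0.3, 0.0, -0.2]
tcp_pos: [437.3, 174.4, -31.4]
force: [-0.8, 0.6, -0.6]
time_s: 14.5
tcp_pos: [437.3, 174.4, -31.1]
ee_rot: [-3.141, -0.056, -0.0]
force: [-0.4, -0.8, 5.1]
gripper_width: 16.1
grasp_force: 59.5
```

```bash
python3 -m creep '{"travel":[[0,0,0],[0,0,0],[0,0,-3],[0,0,-8],[0,0,-15],[0,0,-15],[0,0,-15]],"twist":[[0,0,0],[0,0,0],[0,0,0],[0,0,0],[0,0,0],[0,0,0],[0,0,0]]}' 10 100; python3 - <<'E'
from sp import *
from station import bot
c=shot(bot,"wrist","w9"); d=shot(bot,"side","d9"); s=c["s"]; print(s["force"],s["ft_torque"],s["tcp_pos"])
for z in (16,31): print(proj(c,(537.3,176.6,z)))
g=cv2.cvtColor(c["frame"],cv2.COLOR_RGB2GRAY)
ct=cv2.HoughCircles(g[:120,240:400],cv2.HOUGH_GRADIENT,1,60,param1=120,param2=15,minRadius=30,maxRadius=60); print(ct+np.array([240,0,0]) if ct is not None else None)
# ring in side view: bright on the mat
g=cv2.cvtColor(d["frame"],cv2.COLOR_RGB2GRAY); b=(g[240:285,290:390]>100).astype(np.uint8); ys,xs=np.nonzero(b); print(xs.min()+290,ys[xs==xs.min()].mean()+240, xs.max()+290)
for z in(3,18): print(z,proj(d,(537.3,176.6,z+13)),proj(d,(341,165,z+13)))
E
```

```text
time_s: 15.2
tcp_pos: [437.4, 174.4, -16.1]
ee_rot: [-3.141, -0.057, -0.0]
force: [0.7, -0.1, -5.3]
gripper_width: 14.3
grasp_force: 98.2
[ 0.65663979 -0.08357879 -5.30648388] [-0.00517156  0.17835525  0.00521976] [437.36779384 174.43659859 -16.14989738]
[319.94585311  28.2003413 ]
[320.31663434  18.07042222]
[[[318.5         23.5         58.29999924]
  [298.5         84.5         32.09999847]]]
290 281.0 389
3 [305.56014898 255.2956178 ] [379.20548463 274.0556995 ]
18 [305.48978971 251.1437779 ] [379.69864569 269.87121879]
```

The spanner is lifted (-5.3 N, so about 0.54 kg). Next I measure how it hangs in the hand.

```bash
cat > hang.py <<'E'
from sp import *
from scipy.optimize import least_squares
def hang(c):
    "ring top centre in tool coords from the outer rim, via apparent radius (23.5 mm) and direction; handle line"
    g=cv2.cvtColor(c["frame"],cv2.COLOR_RGB2GRAY); m=np.zeros_like(g); m[:330,215:425]=(g[:330,215:425]>140)
    n,l,st,_=cv2.connectedComponentsWithStats(m); k=l[60:100,300:340]; k=np.bincount(k[k>0]).argmax(); b=(l==k).astype(np.uint8)
    L=[];Rr=[];mid=[]
    for v in range(0,75):
        xs=np.nonzero(b[v])[0]
        if len(xs): L.append((xs.min()-.5,v));Rr.append((xs.max()+.5,v))
    q=np.array(L+Rr,float); q=q[q[:,1]>1]
    c0=np.array([319.,25.])
    for _ in range(5):
        a=np.hypot(*(q-c0).T); r=np.median(a); qq=q[abs(a-r)<4]
        s=np.linalg.lstsq(np.c_[2*qq,np.ones(len(qq))],(qq**2).sum(1),rcond=None)[0]; c0=s[:2]; r=np.sqrt(s[2]+c0@c0)
    mid=np.array([((np.nonzero(b[v])[0].min()+np.nonzero(b[v])[0].max())/2,v) for v in range(125,215)])
    return c0,r,mid,b
E
python3 - <<'E'
from hang import *
for n in("w8","w9"):
    c=pickle.load(open(n+".pkl","rb")); s=c["s"]; c0,r,mid,b=hang(c); p=np.polyfit(mid[:,1],mid[:,0],1)
    print(n,c0,r,"slope",np.degrees(np.arctan(p[0])),"handle x at ring row",np.polyval(p,c0[1]))
    f,A,o=cam(c); 
    for z in (10,13,16,19,22,25,28,31,34): 
        P=onz(c,c0,z); print(z,P.round(1),"r mm",(r*((A.T@(P-o))[2])/f).round(2),end=" | ")
    for z in(14,29):
        a,bb=[onz(c,(np.polyval(p,v),v),z) for v in(130,210)]; print("yaw",np.degrees(np.arctan2(*(a-bb)[[1,0]])))
    wd=b[125:215].sum(1); print(wd[::10])
E
```

```text
w8 [320.86090475  29.11499967] 54.65079210181536 slope -0.2560925307190206 handle x at ring row 320.42747709740917
10 [538.3 176.1  10. ] r mm 24.47 | 13 [537.6 176.1  13. ] r mm 24.0 | 16 [537.  176.1  16. ] r mm 23.52 | 19 [536.3 176.2  19. ] r mm 23.04 | 22 [535.6 176.2  22. ] r mm 22.57 | 25 [534.9 176.2  25. ] r mm 22.09 | 28 [534.2 176.2  28. ] r mm 21.61 | 31 [533.5 176.2  31. ] r mm 21.13 | 34 [532.8 176.2  34. ] r mm 20.66 | yaw 1.9653430523522901
yaw 1.9653430523522537
[37 22 23 23 23 22 22 22 21]
w9 [317.39263782  21.72333393] 59.9078427331222 slope -0.3388610741703821 handle x at ring row 317.50177485208445
10 [541.3 177.8  10. ] r mm 26.7 | 13 [540.5 177.8  13. ] r mm 26.18 | 16 [539.8 177.8  16. ] r mm 25.66 | 19 [539.  177.8  19. ] r mm 25.14 | 22 [538.3 177.7  22. ] r mm 24.62 | 25 [537.5 177.7  25. ] r mm 24.1 | 28 [536.8 177.7  28. ] r mm 23.58 | 31 [536.  177.7  31. ] r mm 23.06 | 34 [535.2 177.7  34. ] r mm 22.54 | yaw 1.7309560297630242
yaw 1.730956029763044
[41 25 25 24 24 24 24 24 22]
```

Ring centre in the tool frame: 99.4 mm ahead, 0.3 mm to the side, nearly level. Now I carry it over to the nut.

```bash
python3 -m creep '{"travel":[[0,0,-20],[0,0,-50],[5,25,-76],[15,60,-76],[23,100,-76],[32,140,-76],[40,180,-76],[48,215,-76]],"twist":[[0,0,0],[0,0,0],[0,0,0],[0,0,1],[0,0,2],[0,0,3],[0,0,4],[0,0,5]]}' |grep tcp; python3 -m creep '{"travel":[[5,25,0],[9,40,0],[11,50,0],[11,50,0],[11,50,0]],"twist":[[0,0,0.4],[0,0,0.8],[0,0,0.8],[0,0,0.8],[0,0,0.8]]}'; python3 - <<'E'
from hang import *
from station import bot
c=shot(bot,"wrist","w10"); s=c["s"]; print(s["force"],s["ft_torque"],s["tcp_pos"],s["ee_rot"],s["time_s"],s["qpos"][5])
print(np.degrees(2*np.arctan2(s["ee_rot"][1],s["ee_rot"][0])), [proj(c,(605.6,-96.6,z)).round(1).tolist() for z in (27,37)])
h=cv2.cvtColor(c["frame"],cv2.COLOR_RGB2HSV); m=(h[...,0]>105)&(h[...,0]<130)&(h[...,1]>120); ys,xs=np.nonzero(m[:90]); print("blue",len(xs),xs.mean() if len(xs) else 0,ys.mean() if len(xs) else 0)
cv2.imwrite("pics/w10c.png",cv2.resize(c["frame"][0:100,250:390,::-1],None,fx=5,fy=5,interpolation=2))
E
```

```text
tcp_pos: [492.8, -40.6, 59.4]
time_s: 16.6
tcp_pos: [500.5, -88.0, 59.5]
ee_rot: [-3.139, 0.102, 0.003]
force: [0.1, 0.0, -5.6]
gripper_width: 14.6
grasp_force: 98.9
[ 0.05989727  0.03349782 -5.63226269] [ 0.03100122  0.17416879 -0.01347972] [500.48725538 -88.01724498  59.48104586] [-3.13887605e+00  1.01640758e-01  2.79723762e-03] 16.6 1.2405708356094483
356.29067716221965 [[319.3, 45.0], [319.5, 41.6]]
blue 150 313.3066666666667 39.85333333333333
```

```bash
python3 -m creep '{"travel":[[3,1,10],[6,1.5,25],[6,1.5,40],[6,1.5,50],[6,1.5,50],[6,1.5,50]],"twist":[[0,0,0],[0,0,0],[0,0,0],[0,0,0],[0,0,0],[0,0,0]]}'; cat > look.py <<'E'
from hang import *
def look(c):
    F=c["frame"]; h=cv2.cvtColor(F,cv2.COLOR_RGB2HSV); g=cv2.cvtColor(F,cv2.COLOR_RGB2GRAY)
    m=((h[...,0]>105)&(h[...,0]<130)&(h[...,1]>110)).astype(np.uint8); m[90:]=0; m[:,:250]=0; m[:,390:]=0
    ys,xs=np.nonzero(m); print("blue",len(xs),xs.min(),xs.max(),ys.min(),ys.max(),xs.mean().round(1),ys.mean().round(1))
    return g,h,m
E
python3 - <<'E'
from look import *
from station import bot
c=shot(bot,"wrist","w11"); s=c["s"]; print(s["force"],s["tcp_pos"],np.degrees(2*np.arctan2(s["ee_rot"][1],s["ee_rot"][0])))
g,h,m=look(c); print([proj(c,(605.6,-96.6,z)).round(1).tolist() for z in (28,37)])
for v in range(0,80,4): print(v,g[v,255:385:4].tolist())
E
```

```text
time_s: 17.25
tcp_pos: [507.1, -90.9, 9.1]
ee_rot: [-3.14, 0.102, 0.002]
force: [0.5, -0.2, -5.3]
gripper_width: 14.8
grasp_force: 98.8
[ 0.47241281 -0.24341999 -5.31594001] [507.1246416  -90.8524863    9.12038358] 356.27258608674344
blue 436 294 338 12 59 316.5 35.1
[[314.9, 38.6], [314.8, 34.0]]
0 [171, 168, 187, 182, 177, 170, 91, 97, 61, 60, 59, 58, 173, 224, 199, 179, 179, 223, 209, 184, 59, 64, 64, 62, 88, 85, 192, 185, 176, 167, 110, 167, 167]
4 [168, 157, 182, 180, 177, 163, 88, 91, 57, 61, 49, 230, 229, 211, 194, 221, 198, 228, 217, 223, 181, 173, 59, 65, 86, 89, 189, 187, 176, 167, 146, 167, 168]
8 [169, 188, 180, 178, 176, 156, 90, 90, 60, 100, 195, 221, 224, 227, 227, 93, 87, 233, 226, 196, 220, 206, 182, 113, 87, 86, 178, 185, 176, 169, 152, 169, 167]
12 [168, 193, 177, 176, 174, 139, 88, 91, 159, 190, 182, 206, 215, 145, 80, 73, 72, 81, 185, 226, 227, 216, 205, 113, 87, 87, 145, 184, 176, 168, 154, 170, 166]
16 [174, 192, 179, 174, 169, 102, 88, 90, 181, 185, 185, 162, 91, 96, 119, 122, 119, 99, 72, 102, 124, 120, 122, 136, 85, 88, 137, 182, 176, 168, 154, 162, 165]
20 
[... 1716 characters left out ...]
125, 118, 116, 116, 118, 117]
64 [177, 177, 176, 177, 178, 130, 180, 175, 174, 173, 176, 171, 168, 116, 87, 89, 88, 85, 82, 174, 177, 181, 178, 172, 166, 157, 126, 112, 117, 116, 114, 116, 114]
68 [177, 174, 175, 175, 175, 177, 124, 176, 176, 176, 178, 178, 179, 179, 177, 177, 179, 178, 181, 182, 181, 178, 177, 169, 162, 118, 117, 118, 114, 118, 116, 118, 117]
72 [172, 173, 172, 172, 171, 170, 172, 122, 177, 176, 177, 177, 178, 179, 180, 179, 181, 179, 179, 177, 173, 171, 169, 163, 103, 118, 114, 114, 115, 114, 117, 117, 114]
76 [170, 171, 173, 170, 171, 171, 172, 175, 158, 163, 180, 180, 183, 184, 183, 183, 183, 182, 180, 180, 175, 168, 160, 107, 103, 115, 116, 114, 116, 114, 111, 115, 115]
```

```bash
cat > fit.py <<'E'
from look import *
def circ(q):
    s=np.linalg.lstsq(np.c_[2*q,np.ones(len(q))],(q**2).sum(1),rcond=None)[0]; return s[:2],np.sqrt(s[2]+s[:2]@s[:2])
def edge(g,c0,r0,r1,th,angs,first=True):
    out=[]
    rr=np.arange(r0,r1,.25)
    for a in angs:
        x=c0[0]+rr*np.cos(np.radians(a)); y=c0[1]+rr*np.sin(np.radians(a)); ok=(y>1)
        if not ok.all(): continue
        v=cv2.remap(g.astype(np.float32),x.astype(np.float32)[None],y.astype(np.float32)[None],1)[0]
        i=np.nonzero(v>th)[0]
        if len(i) and i[0]>0: out.append((x[i[0]],y[i[0]]))
    return np.array(out)
def rob(q):
    for _ in range(4):
        c,r=circ(q); e=abs(np.hypot(*(q-c).T)-r); q=q[e<=max(.8,1.5*np.median(e))]
    return c,r,len(q)
def ringfit(g,c0):
    for _ in range(3): q=edge(g,c0,36,46,132,np.arange(-25,206,3)); c0,r,n=rob(q)
    return c0,r,n
E
python3 - <<'E'
from fit import *
c=pickle.load(open("w11.pkl","rb")); g=cv2.cvtColor(c["frame"],cv2.COLOR_RGB2GRAY)
c0,r,n=ringfit(g,np.array([317.3,25])); print("gear/ring circle",c0,r,n)
# stud: boundary of the 122-grey disc, via hue/gray: compute mask blob
m=((g>104)&(g<129)).astype(np.uint8); m[:12]=0;m[54:]=0;m[:,:294]=0;m[:,338:]=0
q=[]
for a in np.arange(0,360,6):
    rr=np.arange(8,24,.25); x=315.5+rr*np.cos(np.radians(a)); y=32.5+rr*np.sin(np.radians(a))
    v=cv2.remap(g.astype(np.float32),x.astype(np.float32)[None],y.astype(np.float32)[None],1)[0]; i=np.nonzero((v<102))[0]
    if len(i): q.append((x[i[0]],y[i[0]]))
sc,sr,sn=rob(np.array(q)); f,A,o=cam(c); print("stud",sc,sr,sn)
for z in(36,37,38): print(z,onz(c,sc,z).round(2), (sr*(A.T@(onz(c,sc,z)-o))[2]/f).round(2))
for z in(53,54.5,56): print(z,onz(c,c0,z).round(2),"gear r mm",(r*(A.T@(onz(c,c0,z)-o))[2]/f).round(2))
gg=cv2.GaussianBlur(g,(3,3),0)
for v in range(2,66,6): print(v,[ (x,int(gg[v,x])) for x in list(range(280,296,2))],[ (x,int(gg[v,x])) for x in list(range(340,358,2))])
E
```

```text
gear/ring circle [317.28353828  23.28780215] 42.023213195599375 55
stud [315.36216458  32.52026204] 17.79939178648778 47
36 [606.39 -96.91  36.  ] 7.95
37 [606.17 -96.9   37.  ] 7.9
38 [605.95 -96.89  38.  ] 7.85
53 [605.87 -97.72  53.  ] gear r mm 16.58
54.5 [605.51 -97.69  54.5 ] gear r mm 16.39
56 [605.14 -97.67  56.  ] gear r mm 16.21
2 [(280, 89), (282, 94), (284, 71), (286, 59), (288, 59), (290, 60), (292, 59), (294, 59)] [(340, 63), (342, 61), (344, 62), (346, 62), (348, 68), (350, 83), (352, 88), (354, 87), (356, 87)]
8 [(280, 90), (282, 90), (284, 74), (286, 60), (288, 59), (290, 79), (292, 162), (294, 195)] [(340, 190), (342, 187), (344, 183), (346, 158), (348, 80), (350, 80), (352, 88), (354, 87), (356, 85)]
14 [(280, 90), (282, 90), (284, 79), (286, 89), (288, 209), (290, 200), (292, 188), (294, 184)] [(340, 179), (342, 183), (344, 180), (346, 170), (348, 82), (350, 79), (352, 88), (354, 87), (356, 86)]
20 [(280, 90), (282, 90), (284, 86), (286, 73), (288, 170), (290, 185), (292, 168), (294, 130)] [(340, 125), (342, 127), (344, 129), (346, 143), (348, 83), (350, 78), (352
[... 740 characters left out ...]
112), (344, 99), (346, 87), (348, 86), (350, 87), (352, 88), (354, 157), (356, 188)]
50 [(280, 178), (282, 170), (284, 158), (286, 120), (288, 90), (290, 89), (292, 89), (294, 89)] [(340, 87), (342, 88), (344, 88), (346, 87), (348, 98), (350, 155), (352, 184), (354, 185), (356, 183)]
56 [(280, 178), (282, 177), (284, 177), (286, 177), (288, 171), (290, 160), (292, 120), (294, 84)] [(340, 74), (342, 102), (344, 168), (346, 184), (348, 185), (350, 184), (352, 181), (354, 178), (356, 176)]
62 [(280, 175), (282, 175), (284, 175), (286, 175), (288, 176), (290, 175), (292, 175), (294, 171)] [(340, 179), (342, 180), (344, 179), (346, 177), (348, 174), (350, 171), (352, 167), (354, 165), (356, 161)]
```

Stud at (606.2, -96.9), ring at about (605.5, -97.7), with the hexagon about 2° ahead of the nut's. I'll correct and lower by feel.

```bash
python3 -m creep '{"travel":[[0.7,-4.3,3],[0.7,-4.3,8],[0.7,-4.3,11],[0.7,-4.3,11]],"twist":[[0,0,1],[0,0,2],[0,0,2],[0,0,2]]}' | grep -E "tcp|ee_|^force"; python3 - <<'E'
from fit import *
from station import bot
c=shot(bot,"wrist","w12"); s=c["s"]; g=cv2.cvtColor(c["frame"],cv2.COLOR_RGB2GRAY); print(s["tcp_pos"],np.degrees(2*np.arctan2(s["ee_rot"][1],s["ee_rot"][0])))
c0,r,n=ringfit(g,np.array([317.3,23.3])); print(c0,r,n)
q=[]
for a in np.arange(0,360,6):
    rr=np.arange(8,24,.25); x=316+rr*np.cos(np.radians(a)); y=28+rr*np.sin(np.radians(a))
    v=cv2.remap(g.astype(np.float32),x.astype(np.float32)[None],y.astype(np.float32)[None],1)[0]; i=np.nonzero((v<102))[0]
    if len(i) and i[0]>0: q.append((x[i[0]],y[i[0]]))
sc,sr,sn=rob(np.array(q)); print("stud",sc,sr,sn,onz(c,sc,37),"ring",onz(c,c0,s["tcp_pos"][2]+45.5))
E
```

```text
tcp_pos: [508.0, -86.7, -1.7]
ee_rot: [-3.137, 0.157, 0.001]
force: [-0.5, 0.0, -5.3]
[507.9732123  -86.72472063  -1.65558012] 354.26292477216106
[317.14064851  23.08043857] 42.20615977887524 55
stud [317.60305641  27.27327244] 19.133106916024953 36 [606.21992691 -97.21159454  37.        ] ring [606.10354926 -97.0047264   43.84441988]
```

```bash
for i in 1; do python3 -m creep '{"travel":[[0,0,1],[0,0,2],[0,0,3],[0,0,3]],"twist":[[0,0,0],[0,0,0],[0,0,0],[0,0,0]]}' | grep -E "tcp|^force"; done;  python3 -m creep '{"travel":[[0,0,1],[0,0,2],[0,0,2]],"twist":[[0,0,0],[0,0,0],[0,0,0]]}' | grep -E "tcp|^force"; python3 -m creep '{"travel":[[0,0,1],[0,0,2],[0,0,2]],"twist":[[0,0,0],[0,0,0],[0,0,0]]}' | grep -E "tcp|^force"
```

```text
tcp_pos: [508.3, -86.9, -4.4]
force: [0.4, -0.7, -5.4]
tcp_pos: [508.1, -86.8, -6.4]
force: [0.4, 0.3, -4.9]
tcp_pos: [507.8, -86.7, -8.4]
force: [-1.1, 0.1, -4.1]
```

```bash
python3 -m creep '{"travel":[[0,0,1],[0,0,2],[0,0,2]],"twist":[[0,0,0],[0,0,0],[0,0,0]]}' | grep -E "tcp|^force"; python3 -m creep '{"travel":[[0,0,1],[0,0,2],[0,0,2]],"twist":[[0,0,0],[0,0,0],[0,0,0]]}' | grep -E "tcp|^force"
```

```text
tcp_pos: [507.6, -86.6, -10.6]
force: [-2.6, 1.0, -5.8]
tcp_pos: [507.6, -86.6, -12.6]
force: [-2.7, 0.1, -4.6]
```

```bash
python3 -m creep '{"travel":[[-0.4,0,1],[-0.4,0,2],[-0.4,0,2]],"twist":[[0,0,0],[0,0,0],[0,0,0]]}' | grep -E "tcp|^force"; python3 -m creep '{"travel":[[0,0,1],[0,0,2],[0,0,2]],"twist":[[0,0,0],[0,0,0],[0,0,0]]}' | grep -E "tcp|^force";  python3 -m creep '{"travel":[[0,0,1],[0,0,2],[0,0,2]],"twist":[[0,0,0],[0,0,0],[0,0,0]]}' | grep -E "tcp|^force"
```

```text
tcp_pos: [507.6, -86.7, -14.5]
force: [-2.1, 1.4, -3.5]
tcp_pos: [507.7, -86.7, -16.4]
force: [-3.1, 1.6, -4.8]
tcp_pos: [507.8, -86.8, -18.4]
force: [-4.5, 2.4, -4.9]
```

```bash
python3 -m creep '{"travel":[[-0.6,0.3,0.5],[-0.6,0.3,1],[-0.6,0.3,1]],"twist":[[0,0,0],[0,0,0],[0,0,0]]}' | grep -E "tcp|^force"; python3 -m creep '{"travel":[[0,0,0.5],[0,0,1],[0,0,1]],"twist":[[0,0,0],[0,0,0],[0,0,0]]}' | grep -E "tcp|^force"; python3 -c "
from station import bot;s=bot.get_state();print(s['ft_torque'],s['time_s'],s['gripper_width'])"
```

```text
tcp_pos: [507.6, -87.2, -19.3]
force: [-2.3, 1.7, -4.2]
tcp_pos: [507.6, -87.2, -20.2]
force: [-2.9, 2.1, -1.1]
[0.32079045 0.40572075 0.21069707] 20.85 14.665541544799416
```

The ring is seated: the washer takes up most of the weight at z -20, as predicted. First a short drive to check the feel.

```bash
cat > feel.py <<'E'
from station import bot
import numpy as np
s=bot.get_state(); d=(s["tcp_pos"][:2]-np.array([606.2,-97.1]))/1000; F=s["force"]; M=s["ft_torque"]
yaw=2*np.arctan2(s["ee_rot"][1],s["ee_rot"][0]); yaw=(yaw+np.pi)%(2*np.pi)-np.pi
u=-d/np.hypot(*d); print("t %.2f yaw %.2f T %.3f Mz %.3f radial(along +to nut) %.1f Fz %.1f z %.1f r %.1f dirnut %.2f q6 %.2f gw %.1f"%(s["time_s"],np.degrees(yaw),M[2]+d[0]*F[1]-d[1]*F[0],M[2],u@F[:2],F[2],s["tcp_pos"][2],1000*np.hypot(*d),np.degrees(np.arctan2(u[1],u[0])),s["qpos"][5],s["gripper_width"]))
E
python3 feel.py; python3 -m creep '{"travel":[[0.6,-10.3,0],[2.2,-20.5,0],[5,-30.5,0],[8.7,-40.1,0]],"twist":[[0,0,6],[0,0,12],[0,0,18],[0,0,24]]}' >/dev/null; python3 feel.py
```

```text
t 20.85 yaw -5.74 T 0.029 Mz 0.211 radial(along +to nut) -3.1 Fz -1.1 z -20.2 r 99.1 dirnut -5.74 q6 1.28 gw 14.7
t 21.25 yaw -29.93 T 0.227 Mz 0.356 radial(along +to nut) -3.3 Fz -3.5 z -20.2 r 99.7 dirnut -29.82 q6 1.79 gw 15.0
```

The torque feels right: 0.23 N m, just the insert's drag. I'll finish the stroke.

```bash
python3 -m creep '{"travel":[[1,-13.7,0],[3.9,-27.2,0],[8.7,-40.1,0]],"twist":[[0,0,8],[0,0,16],[0,0,24]]}' >/dev/null; python3 feel.py;  python3 -m creep '{"travel":[[1,-13.7,0],[1,-13.7,0]],"twist":[[0,0,8],[0,0,8]]}' >/dev/null; python3 feel.py
```

```text
t 21.55 yaw -54.00 T 0.344 Mz 0.384 radial(along +to nut) -5.4 Fz -2.8 z -20.2 r 100.0 dirnut -53.93 q6 2.28 gw 14.5
t 21.75 yaw -61.84 T 0.212 Mz 0.120 radial(along +to nut) -5.4 Fz -2.0 z -20.2 r 100.1 dirnut -62.43 q6 2.43 gw 14.8
```

```bash
python3 -m creep '{"travel":[[0.4,13.7,0],[3.2,27.2,0],[7.9,40.2,0],[14.3,52.4,0],[22.3,63.5,0],[31.9,73.5,0],[42.7,82,0]],"twist":[[0,0,-8],[0,0,-16],[0,0,-24],[0,0,-32],[0,0,-40],[0,0,-48],[0,0,-56]]}' >/dev/null; python3 feel.py
```

```text
t 22.45 yaw -5.44 T -0.128 Mz 0.012 radial(along +to nut) -1.3 Fz -4.0 z -20.1 r 99.2 dirnut -5.53 q6 1.28 gw 14.7
```

```bash
python3 -m creep '{"travel":[[0.9,13.7,0],[3.7,27.2,0],[8.4,40.2,0],[14.8,52.4,0],[22.8,63.5,0],[22.8,63.5,0]],"twist":[[0,0,-8],[0,0,-16],[0,0,-24],[0,0,-32],[0,0,-40],[0,0,-40]]}' >/dev/null; python3 feel.py
```

```text
t 23.05 yaw 34.22 T -0.073 Mz 0.123 radial(along +to nut) -0.7 Fz -2.8 z -20.1 r 99.6 dirnut 34.90 q6 0.48 gw 14.6
```

The ratchet slips cleanly. Second drive stroke, in checked pieces.

```bash
python3 -m creep '{"travel":[[1,-13.7,0],[3.9,-27.2,0],[8.7,-40.1,0]],"twist":[[0,0,8],[0,0,16],[0,0,24]]}' >/dev/null; python3 feel.py; python3 -m creep '{"travel":[[1,-13.7,0],[3.9,-27.2,0],[8.7,-40.1,0]],"twist":[[0,0,8],[0,0,16],[0,0,24]]}' >/dev/null; python3 feel.py
```

```text
t 23.35 yaw 9.72 T 0.247 Mz 0.180 radial(along +to nut) -1.5 Fz -3.6 z -20.1 r 99.5 dirnut 9.85 q6 0.97 gw 14.7
t 23.65 yaw -14.24 T 0.280 Mz 0.245 radial(along +to nut) 0.0 Fz -3.7 z -20.0 r 99.6 dirnut -14.27 q6 1.46 gw 14.6
```

```bash
python3 -m creep '{"travel":[[1,-13.7,0],[3.9,-27.2,0],[8.7,-40.1,0]],"twist":[[0,0,8],[0,0,16],[0,0,24]]}' >/dev/null; python3 feel.py; python3 -m creep '{"travel":[[1,-13.7,0],[3.9,-27.2,0]],"twist":[[0,0,8],[0,0,16]]}' >/dev/null; python3 feel.py; python3 -m creep '{"travel":[[1,-13.7,0]],"twist":[[0,0,8]]}' >/dev/null; python3 feel.py
```

```text
t 23.95 yaw -38.21 T 0.345 Mz 0.294 radial(along +to nut) -1.0 Fz -3.1 z -20.0 r 99.8 dirnut -38.29 q6 1.96 gw 14.9
t 24.15 yaw -54.19 T 0.420 Mz 0.308 radial(along +to nut) -0.7 Fz -2.8 z -20.0 r 100.0 dirnut -54.30 q6 2.28 gw 15.2
t 24.25 yaw -62.19 T 0.412 Mz 0.356 radial(along +to nut) -0.8 Fz -3.2 z -20.0 r 100.1 dirnut -62.26 q6 2.44 gw 14.7
```

Torque may have just begun to step up. I'll swing back for a third stroke and compare at the same angles.

```bash
python3 -m creep '{"travel":[[0.9,13.7,0],[3.7,27.2,0],[8.4,40.2,0],[14.8,52.4,0],[22.8,63.5,0],[32.4,73.5,0],[43.2,82,0]],"twist":[[0,0,-8],[0,0,-16],[0,0,-24],[0,0,-32],[0,0,-40],[0,0,-48],[0,0,-56]]}' >/dev/null; python3 feel.py;  python3 -m creep '{"travel":[[0.9,13.7,0],[3.7,27.2,0],[8.4,40.2,0],[14.8,52.4,0],[22.8,63.5,0],[22.8,63.5,0]],"twist":[[0,0,-8],[0,0,-16],[0,0,-24],[0,0,-32],[0,0,-40],[0,0,-40]]}' >/dev/null; python3 feel.py; python3 -m creep '{"travel":[[1,-13.7,0]],"twist":[[0,0,8]]}' >/dev/null; python3 feel.py; python3 -m creep '{"travel":[[1,-13.7,0]],"twist":[[0,0,8]]}' >/dev/null; python3 feel.py; python3 -m creep '{"travel":[[1,-13.7,0]],"twist":[[0,0,8]]}' >/dev/null; python3 feel.py
```

```text
t 24.95 yaw -5.65 T -0.027 Mz -0.028 radial(along +to nut) -1.5 Fz -3.3 z -20.0 r 99.6 dirnut -5.97 q6 1.28 gw 15.0
t 25.55 yaw 34.05 T -0.110 Mz 0.012 radial(along +to nut) -1.0 Fz -3.2 z -20.1 r 99.6 dirnut 34.45 q6 0.49 gw 14.9
t 25.65 yaw 25.66 T -0.191 Mz 0.026 radial(along +to nut) 0.9 Fz -3.4 z -20.3 r 99.5 dirnut 26.10 q6 0.65 gw 14.3
t 25.75 yaw 17.52 T 0.126 Mz 0.083 radial(along +to nut) -0.6 Fz -4.0 z -20.2 r 99.6 dirnut 17.48 q6 0.81 gw 14.7
t 25.85 yaw 9.58 T 0.380 Mz 0.138 radial(along +to nut) -1.0 Fz -3.2 z -20.1 r 99.6 dirnut 9.58 q6 0.97 gw 15.0
```

```bash
for i in 1; do python3 -m creep '{"travel":[[0.3,-6.9,0]],"twist":[[0,0,4]]}' >/dev/null; python3 feel.py; python3 -m creep '{"travel":[[0.3,-6.9,0]],"twist":[[0,0,4]]}' >/dev/null; python3 feel.py;  python3 -m creep '{"travel":[[0.3,-6.9,0]],"twist":[[0,0,4]]}' >/dev/null; python3 feel.py; done
```

```text
t 25.95 yaw 5.71 T 0.209 Mz -0.023 radial(along +to nut) -1.9 Fz -4.1 z -20.0 r 99.5 dirnut 5.37 q6 1.05 gw 14.8
t 26.05 yaw 1.80 T 0.312 Mz 0.049 radial(along +to nut) -2.9 Fz -2.9 z -20.0 r 99.5 dirnut 1.62 q6 1.13 gw 15.2
t 26.15 yaw -2.19 T 0.376 Mz 0.126 radial(along +to nut) -2.3 Fz -4.3 z -20.0 r 99.5 dirnut -2.31 q6 1.21 gw 14.7
```

```bash
python3 -m creep '{"travel":[[0.3,-6.9,0]],"twist":[[0,0,4]]}' >/dev/null; python3 feel.py; python3 -m creep '{"travel":[[0.3,-6.9,0]],"twist":[[0,0,4]]}' >/dev/null; python3 feel.py;  python3 -m creep '{"travel":[[0.3,-6.9,0]],"twist":[[0,0,4]]}' >/dev/null; python3 feel.py; python3 -m creep '{"travel":[[0.3,-6.9,0]],"twist":[[0,0,4]]}' >/dev/null; python3 feel.py
```

```text
t 26.25 yaw -6.19 T 0.510 Mz 0.202 radial(along +to nut) -1.5 Fz -2.4 z -20.0 r 99.6 dirnut -6.29 q6 1.29 gw 14.9
t 26.35 yaw -10.18 T 0.377 Mz 0.164 radial(along +to nut) -2.4 Fz -3.8 z -20.1 r 99.6 dirnut -10.28 q6 1.38 gw 14.4
t 26.45 yaw -14.17 T 0.512 Mz 0.206 radial(along +to nut) 0.0 Fz -3.4 z -20.1 r 99.6 dirnut -14.26 q6 1.46 gw 14.6
t 26.55 yaw -18.17 T 0.503 Mz 0.196 radial(along +to nut) -0.7 Fz -3.9 z -20.1 r 99.7 dirnut -18.25 q6 1.54 gw 14.9
```

```bash
python3 -m creep '{"travel":[[0.3,-6.9,0]],"twist":[[0,0,4]]}' >/dev/null; python3 feel.py; python3 -m creep '{"travel":[[0.3,-6.9,0]],"twist":[[0,0,4]]}' >/dev/null; python3 feel.py;  python3 -m creep '{"travel":[[0.3,-6.9,0]],"twist":[[0,0,4]]}' >/dev/null; python3 feel.py; python3 -m creep '{"travel":[[0.3,-6.9,0]],"twist":[[0,0,4]]}' >/dev/null; python3 feel.py
```

```text
t 26.65 yaw -22.16 T 0.445 Mz 0.218 radial(along +to nut) -0.7 Fz -3.6 z -20.1 r 99.7 dirnut -22.23 q6 1.63 gw 14.5
t 26.75 yaw -26.15 T 0.526 Mz 0.268 radial(along +to nut) -1.1 Fz -3.9 z -20.1 r 99.8 dirnut -26.21 q6 1.71 gw 14.8
t 26.85 yaw -30.14 T 0.616 Mz 0.303 radial(along +to nut) 0.1 Fz -3.9 z -20.2 r 99.8 dirnut -30.18 q6 1.79 gw 14.5
t 26.95 yaw -34.13 T 0.611 Mz 0.322 radial(along +to nut) -0.3 Fz -5.0 z -20.2 r 99.9 dirnut -34.13 q6 1.88 gw 14.9
```

```bash
python3 -m creep '{"travel":[[0.3,-6.9,0]],"twist":[[0,0,4]]}' >/dev/null; python3 feel.py; python3 -m creep '{"travel":[[0.1,-3.4,0]],"twist":[[0,0,2]]}' >/dev/null; python3 feel.py; python3 -m creep '{"travel":[[0,0,0],[0,0,0]],"twist":[[0,0,0],[0,0,0]]}' >/dev/null; python3 feel.py
```

```text
t 27.05 yaw -38.12 T 0.576 Mz 0.337 radial(along +to nut) 0.4 Fz -3.5 z -20.2 r 99.9 dirnut -38.09 q6 1.96 gw 14.4
t 27.15 yaw -40.06 T 0.583 Mz 0.256 radial(along +to nut) 0.3 Fz -3.8 z -20.2 r 100.0 dirnut -40.14 q6 2.00 gw 14.6
t 27.35 yaw -39.86 T 0.078 Mz 0.175 radial(along +to nut) -2.4 Fz -3.3 z -20.2 r 99.9 dirnut -40.19 q6 1.99 gw 14.5
```

```bash
python3 -m creep '{"travel":[[0,0,0]],"twist":[[0,0,0]]}' >/dev/null; python3 feel.py; python3 -m creep '{"travel":[[0,0,0]],"twist":[[0,0,0]]}' >/dev/null; python3 feel.py; python3 -m creep '{"travel":[[0.1,-3.4,0],[0.3,-6.9,0]],"twist":[[0,0,2],[0,0,4]]}' >/dev/null; python3 feel.py; python3 -m creep '{"travel":[[0.1,-3.4,0]],"twist":[[0,0,2]]}' >/dev/null; python3 feel.py;python3 -m creep '{"travel":[[0.1,-3.4,0]],"twist":[[0,0,2]]}' >/dev/null; python3 feel.py
```

```text
t 27.45 yaw -39.81 T 0.151 Mz 0.213 radial(along +to nut) -1.5 Fz -3.7 z -20.2 r 99.9 dirnut -40.04 q6 1.99 gw 14.9
t 27.55 yaw -39.78 T 0.134 Mz 0.253 radial(along +to nut) -2.8 Fz -3.7 z -20.3 r 99.9 dirnut -39.94 q6 1.99 gw 14.7
t 27.75 yaw -43.82 T 0.220 Mz 0.329 radial(along +to nut) -2.3 Fz -3.2 z -20.3 r 99.9 dirnut -43.74 q6 2.07 gw 14.7
t 27.85 yaw -45.80 T 0.284 Mz 0.423 radial(along +to nut) -2.8 Fz -2.1 z -20.3 r 99.9 dirnut -45.65 q6 2.11 gw 14.7
t 27.95 yaw -47.78 T 0.480 Mz 0.500 radial(along +to nut) -3.5 Fz -2.1 z -20.3 r 99.9 dirnut -47.53 q6 2.15 gw 15.0
```

```bash
python3 -m creep '{"travel":[[0.1,-3.4,0]],"twist":[[0,0,2]]}' >/dev/null; python3 feel.py; python3 -m creep '{"travel":[[0.1,-3.4,0]],"twist":[[0,0,2]]}' >/dev/null; python3 feel.py; python3 -m creep '{"travel":[[0.1,-3.4,0]],"twist":[[0,0,2]]}' >/dev/null; python3 feel.py
```

```text
t 28.05 yaw -49.76 T 0.521 Mz 0.535 radial(along +to nut) -2.2 Fz -2.8 z -20.4 r 100.0 dirnut -49.42 q6 2.19 gw 14.7
t 28.15 yaw -51.74 T 0.537 Mz 0.583 radial(along +to nut) -3.7 Fz -2.7 z -20.4 r 99.9 dirnut -51.32 q6 2.23 gw 14.5
t 28.25 yaw -53.72 T 0.671 Mz 0.637 radial(along +to nut) -3.4 Fz -2.3 z -20.4 r 100.0 dirnut -53.21 q6 2.27 gw 14.5
```

```bash
python3 -m creep '{"travel":[[0.1,-3.5,0]],"twist":[[0,0,2]]}' >/dev/null; python3 feel.py;  python3 -m creep '{"travel":[[0.1,-3.5,0]],"twist":[[0,0,2]]}' >/dev/null; python3 feel.py
```

```text
t 28.35 yaw -55.72 T 0.567 Mz 0.616 radial(along +to nut) -3.9 Fz -3.8 z -20.4 r 100.0 dirnut -55.21 q6 2.31 gw 14.7
t 28.45 yaw -57.73 T 0.705 Mz 0.663 radial(along +to nut) -4.8 Fz -3.1 z -20.4 r 100.0 dirnut -57.24 q6 2.35 gw 14.9
```

The last readings average 0.65 N m, so I stop there. Now unload slightly and lift off.

```bash
python3 -m creep '{"travel":[[0.1,5.2,0],[0.1,6.9,0],[0.1,6.9,0]],"twist":[[0,0,-3],[0,0,-4],[0,0,-4]]}' >/dev/null; python3 feel.py; python3 -m creep '{"travel":[[-0.3,0,-3],[-0.3,0,-7],[-0.3,0,-11],[-0.3,0,-15]],"twist":[[0,0,0],[0,0,0],[0,0,0],[0,0,0]]}' >/dev/null; python3 feel.py
```

```text
t 28.75 yaw -53.75 T 0.457 Mz 0.550 radial(along +to nut) -4.8 Fz -3.2 z -20.4 r 100.0 dirnut -53.35 q6 2.27 gw 14.7
t 29.15 yaw -53.85 T 0.017 Mz -0.017 radial(along +to nut) 0.6 Fz -5.7 z -5.0 r 98.6 dirnut -53.91 q6 2.27 gw 14.8
```

```bash
python3 -m creep '{"travel":[[0,0,-25],[0,0,-50],[-30,-3,-70],[-65,-7,-70],[-103,-11,-70],[-140,-15,-70],[-178,-19,-70],[-200,-21,-70]],"twist":[[0,0,0],[0,0,0],[0,0,-7],[0,0,-15],[0,0,-23],[0,0,-31],[0,0,-39],[0,0,-47]]}' >/dev/null; python3 feel.py; python3 -m creep '{"travel":[[0,0,0],[0,0,0],[0,0,0],[0,0,0]],"twist":[[0,0,-8],[0,0,-9],[0,0,-9],[0,0,-9]]}'; python3 - <<'E'
from fit import *
from station import bot
c=shot(bot,"wrist","w13"); s=c["s"]; print(s["tcp_pos"],np.degrees(2*np.arctan2(s["ee_rot"][1],s["ee_rot"][0]))%360, s["time_s"])
c0,r,mid,b=hang(c); p=np.polyfit(mid[:,1],mid[:,0],1); print(c0,r,np.degrees(np.arctan(p[0])), "w9 was 317.4 21.7 r59.9 slope -0.34")
E
```

```text
t 29.95 yaw -6.45 T -0.006 Mz 0.027 radial(along +to nut) 0.1 Fz -4.5 z 65.6 r 301.9 dirnut -57.75 q6 1.79 gw 15.1
time_s: 30.35
tcp_pos: [447.2, 156.1, 65.1]
ee_rot: [-3.141, -0.056, -0.003]
force: [0.0, -0.0, -5.2]
gripper_width: 14.7
grasp_force: 98.9
[447.18850396 156.09254183  65.10060717] 2.0489685918442433 30.35
[0. 0.] 0.0 0.3433413854332475 w9 was 317.4 21.7 r59.9 slope -0.34
```

```bash
python3 -m creep '{"travel":[[-4,-9,20],[-9,-18.6,45],[-9,-18.6,65],[-9,-18.6,80],[-9,-18.6,86],[-9,-18.6,86]],"twist":[[0,0,0],[0,0,0],[0,0,0],[0,0,0],[0,0,0],[0,0,0]]}' |grep -E "tcp|^force"; python3 - <<'E'
from fit import *
from station import bot
c=shot(bot,"wrist","w14"); s=c["s"]
g=cv2.cvtColor(c["frame"],cv2.COLOR_RGB2GRAY); c9=pickle.load(open("w9.pkl","rb")); g9=cv2.cvtColor(c9["frame"],cv2.COLOR_RGB2GRAY)
print(ringfit(g9,np.array([317.3,23.3])),ringfit(g,np.array([317.3,23.3])))
E
python3 -m creep '{"travel":[[0,0,2],[0,0,4],[0,0,5],[0,0,5]],"twist":[[0,0,0],[0,0,0],[0,0,0],[0,0,0]]}' |grep -E "tcp|^force"
```

```text
tcp_pos: [436.4, 174.5, -21.9]
force: [-0.3, 0.5, -5.1]
(array([317.45668214,  23.29561059]), np.float64(41.23880181309554), 51) (array([317.21331895,  23.71097995]), np.float64(41.16603915524268), 46)
tcp_pos: [436.4, 174.9, -26.1]
force: [-0.0, 0.6, -5.0]
```

Its hang in the hand has not changed. Last millimetres by feel.

```bash
python3 -m creep '{"travel":[[0,0,1],[0,0,2],[0,0,2]],"twist":[[0,0,0],[0,0,0],[0,0,0]]}' |grep -E "tcp|^force";python3 -m creep '{"travel":[[0,0,1],[0,0,2],[0,0,2]],"twist":[[0,0,0],[0,0,0],[0,0,0]]}' |grep -E "tcp|^force"; python3 -m creep '{"travel":[[0,0,0.5],[0,0,1],[0,0,1]],"twist":[[0,0,0],[0,0,0],[0,0,0]]}' |grep -E "tcp|^force"
```

```text
tcp_pos: [436.1, 174.9, -28.4]
force: [-0.0, 0.3, -5.9]
tcp_pos: [436.2, 174.9, -30.3]
force: [-0.8, -0.1, -3.9]
tcp_pos: [436.2, 174.9, -30.9]
force: [-1.0, -0.2, 1.6]
```

```bash
python3 -m creep '{"travel":[[0,0,0],[0,0,0],[0,0,0],[0,0,0],[0,0,0]],"twist":[[0,0,0],[0,0,0],[0,0,0],[0,0,0],[0,0,0]]}' 40 |grep -E "tcp|force|wid"; python3 -m creep '{"travel":[[0,0,-10],[0,0,-40],[0,0,-85],[0,0,-130],[0,0,-180],[0,0,-230],[0,0,-247],[0,0,-247]],"twist":[[0,0,0],[0,0,0],[0,0,0],[0,0,0],[0,0,0],[0,0,0],[0,0,0],[0,0,0]]}' |grep -E "tcp|^force"; python3 - <<'E'
from sp import *
from station import bot
c=shot(bot,"wrist","w15"); g=proj(c,(537,177,16)); c0,r,b=spanner(c,g); print("ring",g,c0,r,onz(c,c0,16))
H=[]
for v in range(int(c0[1]+r+14),int(c0[1]+r+60)):
    xs=np.nonzero(b[v])[0]
    if len(xs): H.append(onz(c,((xs.min()+xs.max())/2,v),14))
H=np.array(H); p=np.polyfit(H[:,0],H[:,1],1); print("yaw",np.degrees(np.arctan(p[0])))
# compare fixed-camera pictures with the start, outside arm
for n in("scene","side"):
    a=pickle.load(open(n+"0.pkl","rb"))["frame"]; d=shot(bot,n,n+"9")["frame"]
    m=(cv2.absdiff(a,d).max(2)>50).astype(np.uint8); k,l,st,ce=cv2.connectedComponentsWithStats(m); print(n,[(s[:4].tolist(),int(s[4])) for s in st[1:] if s[4]>25])
E
```

```text
tcp_pos: [436.4, 174.9, -31.3]
force: [0.4, -0.8, 0.3]
gripper_width: 39.9
grasp_force: 0.0
tcp_pos: [438.2, 175.3, 219.5]
force: [-0.3, 0.3, 0.2]
ring [318.82251147  83.44165627] [317.31585417  83.67377871] 19.530789292455164 [536.67466074 178.74700643  16.        ]
yaw 2.294500094763061
scene [([306, 0, 48, 49], 725), ([336, 0, 5, 8], 36), ([353, 0, 16, 18], 148), ([419, 0, 40, 51], 1415), ([460, 0, 26, 22], 295), ([494, 0, 12, 11], 104), ([540, 0, 30, 15], 235), ([499, 0, 101, 79], 2486), ([480, 9, 6, 31], 67), ([486, 15, 11, 50], 226), ([608, 51, 32, 57], 1102), ([392, 53, 50, 159], 3726), ([367, 54, 43, 81], 1255), ([454, 55, 38, 34], 665), ([498, 72, 9, 14], 73), ([486, 78, 6, 14], 41), ([514, 91, 18, 31], 280), ([519, 101, 107, 82], 3291), ([455, 107, 7, 10], 29), ([472, 110, 8, 14], 48), ([441, 122, 10, 17], 50), ([475, 122, 19, 26], 220), ([501, 124, 11, 8], 38), ([444, 135, 24, 24], 254)]
side [([325, 0, 209, 216], 21964), ([511, 0, 128, 171], 16018), ([334, 112, 23, 5], 38), ([414, 124, 10, 21], 104), ([387, 138, 52, 72], 1105), ([527, 164, 14, 40], 336), ([535, 174, 94, 120], 3927), ([307, 264, 33, 7], 37)]
```

```bash
python3 -c "
from station import bot; print(bot.get_state()['time_s']); print(bot.close_job())"
```

```text
33.8
the job is handed in; nothing more can be done
None
```

I tightened the slack nut to about 0.65 N m by feel (last three readings 0.57–0.71), laid the spanner flat on the mat again, and handed the job in at 33.8 s. No verdict came back.

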